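# Put the dried dispensing tools back in their caddy

### The arm

A 6-joint arm with a two-finger parallel gripper is mounted at the origin on the work surface. World frame = base frame: x ahead of the robot, y to its left, z up, the work surface at z = 0. Lengths are in m, angles in degrees, forces in N, time in s.
With the tool pointing down it reaches from about 0.3 to 0.85 m from the base axis. Payload 4.2 kg.
Tool frame: the origin (TCP) lies at the very end of the fingers, on their centre line; the grasp point (between the pads) lies 19 mm behind it; y points along the fingers, x is the direction in which the jaws open and shut, and the axes are right-handed (so a half turn about y gives the same grasp; the last joint's range is limited). The gripper opens to 91 mm and grips with 3 to 60 N. Pads are 32 mm wide; open, the fingers measure 118 mm over their backs; the gripper's body (76 mm by 178 mm) begins 60 mm behind the grasp point.
Start: joints at [-71.62, 18.312, 89.639, -0, 72.044, -1.146], TCP at [0.192, -0.542, 0.214] pointing down, gripper open.
Joint ranges: [-177.97, 177.97], [-48.28, 115.42], [12.27, 149.76], [-77.06, 257.06], [2.81, 150.46], [-146.56, 146.56]. Speed limits (degrees/s): [147.25, 147.25, 180, 180, 180, 180].

### API

Orientations are given as [roll, pitch, yaw] about the fixed x, y, z axes, in that order (R = Rz(yaw) Ry(pitch) Rx(roll)).
In Python, from rig import r, read_state, imaging, hand_in gives the robot as it stands. The module is installed in compiled form; this text tells all that it offers. Calls block until the motion is done:
- r.goto(position, orientation): joint-space move of the TCP to a pose.
- r.move_straight(position, frame=None, velocity=0.15): straight line of the TCP; frame=None keeps the orientation; velocity is the mean speed in m/s.
- r.set_joints(angles): joint-space move.
- r.grip(opening, f_grip=None): opening from 0.0 (shut) to 1.0 (fully open); f_grip is the grip in N (None keeps the last); returns when the fingers have stopped.
- r.sleep(seconds).
- r.ik(position, orientation): joint angles nearest the present ones, or None.
- read_state(): the state.
- imaging.camera(name): name is "scene" or "top" or "wrist"; returns a dict with "frame" (480x640x3 uint8, red, green, blue), "K" (3x3 intrinsics, pixels), "k1" (the pictures are not rectified: a ray, as slopes to the right and down, at radius r is drawn at 1 + k1 r^2 times it, then the intrinsics apply), "extrinsics" (4x4, takes a point from world to camera coordinates). Camera axes: x right, y down, z forward; pixel columns grow to the right and rows downward; lengths in m; the calibration is good to about 2 mm. A picture is of the moment at which its call begins. There is no depth.
A pose or a line that the arm cannot do raises r.MotionError and nothing moves.
- hand_in(): hands the job in, once; it reports no verdict.
The state is a dict: "clock": time; "joint_pos": joint angles; "joint_velocities": joint speeds; "joint_efforts": joint torques, N m; "tool_pos": TCP position; "tcp_rot": TCP orientation; "force": force on the tool from outside, world axes, zero at the start; "wrist_torque": the same for the moment, N m; "opening": opening from 0.0 (shut) to 1.0 (fully open).
Only numpy, scipy, OpenCV 4.12 (cv2) and the standard library are available. Lean on these libraries where they do the work, as an engineer would, in place of code of your own. Each camera call takes 0.05 s, during which the arm holds its last target.

### The job

The dispensing tools are dry: lift every pill spatula up and off its peg, take whatever lies on the sloping rest (thermometer, tweezers), and stand them all upright in the caddy, each in a well of its own and right down on its floor: spatulas with the blade down, thermometer and tweezers with their tips up. Leave the egg cup, the whistle and the pill bottles where they are, and the caddy standing on the shelf.

Things in the scene. Friction and masses are not known exactly. Their poses are not given: they have to be found in the camera images.
- caddy: cream plastic caddy, loose, about 1.6 kg, 36 x 264 x 65 mm (x, y, z) on a foot plate 90 x 280 x 5 mm; origin: centre of its underside. A row along its y of five square wells 24 (x) x 28 (y) mm, centres 52 mm apart; floor of the wells 5 mm above the underside, rim 65 mm. It may get pushed aside during the job
- well0 (a point): centre of the mouth of well 0 of the caddy, at rim height (caddy y = -104 mm)
- well1 (a point): centre of the mouth of well 1 of the caddy, at rim height (caddy y = -52 mm)
- well2 (a point): centre of the mouth of well 2 of the caddy, at rim height (caddy y = 0 mm)
- well3 (a point): centre of the mouth of well 3 of the caddy, at rim height (caddy y = 52 mm)
- well4 (a point): centre of the mouth of well 4 of the caddy, at rim height (caddy y = 104 mm)
- pegstand: fixed dark wooden stand, base 150 x 200 x 12 mm (x -95 to 55), origin at its underside. Beam at x 21-39, top 158 high; three 8 mm steel pegs at y -60, 0, 60 run level from it to -x (axis 160 high), the tip turned up, free end at x -62, its top 170 high, no fixed part higher. A spatula hangs at x -30: to free it raise it about 10 mm (7 to 13), then move it 45 mm or more along -x
- spatula0: steel pill spatula, 182 mm, 60 g. Origin: end of blade; +z towards grip tab, x thin way, y width. Blade 6 x 18 mm (z 0-66), shaft 8 x 12 (to 100), loop 10 x 34 (z 100-134) with opening 22 wide x 22 high (z 106-128), black tab 10 x 22 (z 134-182). Starts hanging blade down by its loop on a peg, its x along the stand's x, tab on top free to pinch from above
- spatula1: steel pill spatula, 182 mm, 60 g. Origin: end of blade; +z towards grip tab, x thin way, y width. Blade 6 x 18 mm (z 0-66), shaft 8 x 12 (to 100), loop 10 x 34 (z 100-134) with opening 22 wide x 22 high (z 106-128), black tab 10 x 22 (z 134-182). Starts hanging blade down by its loop on a peg, its x along the stand's x, tab on top free to pinch from above
- spatula2: steel pill spatula, 182 mm, 60 g. Origin: end of blade; +z towards grip tab, x thin way, y width. Blade 6 x 18 mm (z 0-66), shaft 8 x 12 (to 100), loop 10 x 34 (z 100-134) with opening 22 wide x 22 high (z 106-128), black tab 10 x 22 (z 134-182). Starts hanging blade down by its loop on a peg, its x along the stand's x, tab on top free to pinch from above
- rest: fixed dark wooden sloping rest, base 170 x 170 mm (x -65 to 105), origin at its underside. Two things lie on it at 45 degrees along its x, at y 40 and -40, foot at the -x side against a ledge, upper end on a prop 10 mm wide (y) under each, 124 to 144 mm up the slope; lower support ends 36 mm up. Between 40 and 120 mm from the foot they are free underneath and at both sides
- thermometer: white plastic thermometer stick with a steel tip, 150 mm long, 10 mm thick, 50 g. Origin: centre of the broad end (its foot); +z runs to the tip, y is its width. 16 mm wide (z 0-110), then 10. Starts lying on the rest, +z 45 degrees upward and away along the rest's +x
- tweezers: steel tweezers, one rigid piece, 150 mm long, 10 mm thick, 60 g. Origin: centre of the butt end (its foot); +z runs to the tips, y is its width. 16 mm wide from z = 29 to 109 (two arms), 14 at the butt, 7 at the tips. Starts lying on the rest 80 mm beside the thermometer's place, butt down, +z 45 degrees upward and away along the rest's +x
- bin: fixed cream tilt-out bin behind the caddy, 160 x 210 x 115 mm, holds two pill bottles (bystander, leave it where it is)
- pill0: amber pill bottle, 46 x 85 mm, in the bin (bystander, leave it where it is)
- pill1: amber pill bottle, 46 x 85 mm, in the bin (bystander, leave it where it is)
- eggcup: ceramic egg cup, 50 mm wide, 60 high, origin underside (bystander, leave it where it is)
- whistle: red plastic whistle, 64 mm long, 32 high (bystander, leave it where it is)

How it is judged (in metres and radians):
At the end, for the whole second after the job is handed in: every tool present stands in its own well (no two feet closer than 27 mm) with its foot within 13 mm of the well floor, its +z within 0.35 rad of straight up, at rest (under 0.05 m/s); the caddy stands level (within 0.1 rad) (x of spatula0 in the frame of caddy between -0.016 and 0.016 m and y of spatula0 in the frame of caddy between -0.125 and 0.125 m and z of spatula0 in the frame of caddy between -0.01 and 0.018 m and angle between each of spatula0, spatula1, spatula2, thermometer, tweezers's own z axis and vertical below 0.35 rad and linear speed of each of spatula0, spatula1, spatula2, thermometer, tweezers below 0.05 m/s and x of spatula1 in the frame of caddy between -0.016 and 0.016 m and y of spatula1 in the frame of caddy between -0.125 and 0.125 m and z of spatula1 in the frame of caddy between -0.01 and 0.018 m and x of spatula2 in the frame of caddy between -0.016 and 0.016 m and y of spatula2 in the frame of caddy between -0.125 and 0.125 m and z of spatula2 in the frame of caddy between -0.01 and 0.018 m and x of thermometer in the frame of caddy between -0.016 and 0.016 m and y of thermometer in the frame of caddy between -0.125 and 0.125 m and z of thermometer in the frame of caddy between -0.01 and 0.018 m and x of tweezers in the frame of caddy between -0.016 and 0.016 m and y of tweezers in the frame of caddy between -0.125 and 0.125 m and z of tweezers in the frame of caddy between -0.01 and 0.018 m and horizontal distance between each of spatula1, spatula2, thermometer, tweezers and spatula0 above 0.027 m and horizontal distance between each of spatula2, thermometer, tweezers and spatula1 above 0.027 m and horizontal distance between each of thermometer, tweezers and spatula2 above 0.027 m and horizontal distance between tweezers and thermometer above 0.027 m and angle between caddy's own z axis and vertical below 0.1 rad); the robot touches nothing.
It fails at once if the egg cup was moved more than 40 mm (distance of eggcup from where it was at the start of the episode above 0.04 m).
It fails at once if the whistle was moved more than 40 mm (distance of whistle from where it was at the start of the episode above 0.04 m).
It fails at once if a pill bottle was moved more than 40 mm (distance of pill0 from where it was at the start of the episode above 0.04 m).
It fails at once if a pill bottle was moved more than 40 mm (distance of pill1 from where it was at the start of the episode above 0.04 m).
Of spatula0, spatula1, spatula2, thermometer, tweezers only 4 to 5 are there at a start; the rules pass over those that are not, and their reading is None.
At some moment in a run one of caddy may be knocked a few centimetres aside while the robot is not near it.
It also fails if it takes over 210 s, if anything falls off the work surface, if the arm or the gripper's body presses on something with over 40 N, if the wrist force passes 120 N, or if a joint passes its speed limit or range.

## Working session

There is one attempt and no reset: what is moved stays moved. The work goes in short steps, each a Python script; the robot and the scene stay as the last script left them, time stands still between calls to the robot, and variables do not carry over. Pictures are saved under pics/ and viewed, and the job is handed in when it is done.

```bash
ls; mkdir -p pics; python3 - <<'E'
from rig import r, read_state, imaging
import cv2,numpy as np
np.set_printoptions(precision=4,suppress=True)
for n in ["scene","top","wrist"]:
    c=imaging.camera(n); cv2.imwrite(f"pics/{n}0.png",c["frame"][:,:,::-1])
    print(n,c["K"].tolist(),c["k1"]); print(c["extrinsics"])
s=read_state(); print(s)
E
```

```text
pics
scene [[452.57690394922724, 0.0, 315.11616493724364], [0.0, 452.57690394922724, 234.30252520989958], [0.0, 0.0, 1.0]] -0.03831304379623778
[[ 0.2231  0.9748  0.0043 -0.146 ]
 [ 0.7874 -0.1776 -0.5903 -0.3992]
 [-0.5747  0.1351 -0.8072  1.3646]
 [ 0.      0.      0.      1.    ]]
top [[458.8468465516637, 0.0, 315.2423699807634], [0.0, 458.8468465516637, 240.9811411903273], [0.0, 0.0, 1.0]] 0.013850918192067095
[[-0.0163 -0.9999 -0.0009  0.0102]
 [-0.9981  0.0163 -0.0591  0.5346]
 [ 0.0591 -0.0001 -0.9983  1.0226]
 [ 0.      0.      0.      1.    ]]
wrist [[343.4417275369085, 0.0, 321.19265760864926], [0.0, 343.4417275369085, 242.26301047402006], [0.0, 0.0, 1.0]] -0.01890120854519139
[[ 0.3338 -0.9426 -0.0006 -0.5758]
 [-0.9078 -0.3217  0.2691 -0.0308]
 [-0.2539 -0.0893 -0.9631  0.391 ]
 [ 0.      0.      0.      1.    ]]
{'clock': 0.15, 'joint_pos': array([-71.6202,  18.3417,  89.6894,  -0.0001,  72.0436,  -1.1441]), 'joint_velocities': array([-0.0029, -0.0399, -0.2629, -0.0152,  0.106 ,  0.0468]), 'joint_efforts': array([  0.0002, -41.2773, -23.2155,   0.0728,   0.0434,  -0.0001]), 'tool_pos': array([ 0.1921, -0.5416,  0.2133]), 'tcp_rot': array([-89.9986,   0.0747, -70.4761]), 'force': array([-0.4172,  0.1843,  0.4464]), 'wrist_torque': array([0.0279, 0.0859, 0.0383]), 'opening': 0.9973738392041405}
```

View pics/scene0.png

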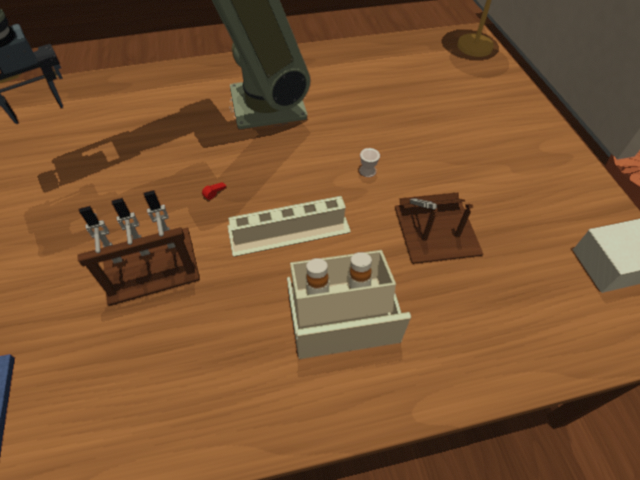

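View pics/top0.png

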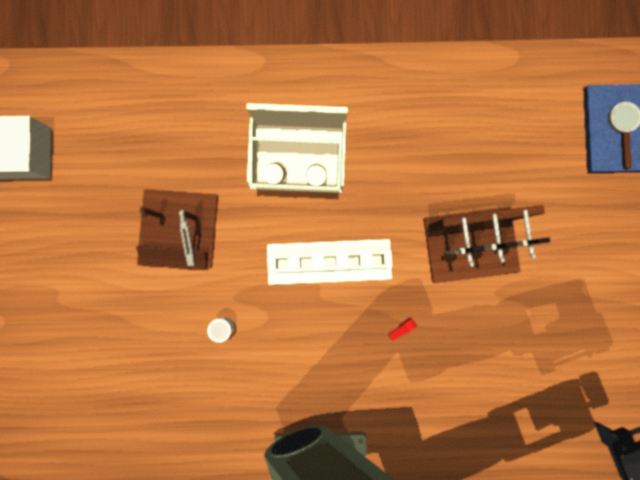

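View pics/wrist0.png

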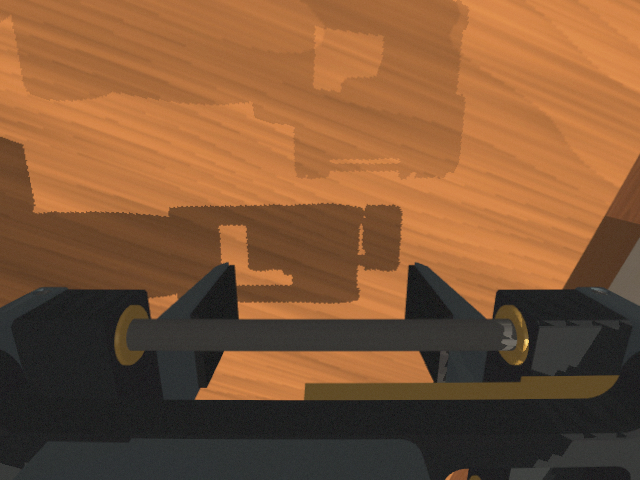

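```bash
cat > h.py <<'E'
from rig import r, read_state, imaging, hand_in
import cv2,numpy as np
from scipy.spatial.transform import Rotation as Ro
np.set_printoptions(precision=4,suppress=True)
def ray(c,uv):
    p=cv2.undistortPoints(np.array(uv,float).reshape(-1,1,2),np.array(c["K"]),np.array([c["k1"],0,0,0.]))[:,0]
    E=np.array(c["extrinsics"]);R=E[:3,:3];o=-R.T@E[:3,3]
    return o,np.c_[p,np.ones(len(p))]@R
def plane(c,uv,z):
    o,d=ray(c,uv); return o+d*((z-o[2])/d[:,2])[:,None]
def tri(c1,u1,c2,u2):
    o1,d1=ray(c1,[u1]);o2,d2=ray(c2,[u2]);d1=d1[0]/np.linalg.norm(d1);d2=d2[0]/np.linalg.norm(d2)
    t=np.linalg.lstsq(np.c_[d1,-d2],o2-o1,rcond=None)[0]
    a,b=o1+t[0]*d1,o2+t[1]*d2
    return (a+b)/2,np.linalg.norm(a-b)
def proj(c,P):
    E=np.array(c["extrinsics"]);rv=cv2.Rodrigues(E[:3,:3])[0]
    return cv2.projectPoints(np.array(P,float).reshape(-1,1,3),rv,E[:3,3],np.array(c["K"]),np.array([c["k1"],0,0,0.]))[0][:,0]
def crop(c,name,x0,y0,w,h,k=6):
    im=c["frame"][y0:y0+h,x0:x0+w,::-1]
    cv2.imwrite(f"pics/{name}.png",cv2.resize(im,None,fx=k,fy=k,interpolation=cv2.INTER_CUBIC))
E
python3 - <<'E'
from h import *
c=imaging.camera("top"); s=imaging.camera("scene")
import pickle; pickle.dump((c,s),open("c0.pkl","wb"))
crop(c,"t_stand",420,195,135,95);crop(c,"t_rest",130,180,100,95);crop(c,"t_cad",258,230,140,60,5)
crop(s,"s_stand",70,185,135,120);crop(s,"s_rest",390,185,100,80);crop(s,"s_cad",220,190,135,70)
f=c["frame"].astype(int);m=(f.min(2)>150).astype(np.uint8)
m[:230]=0;m[290:]=0;m[:,:260]=0;m[:,400:]=0
q=cv2.findContours(m,0,2)[0]
q=max(q,key=cv2.contourArea);b=cv2.minAreaRect(q);print(b,cv2.boxPoints(b).tolist())
for z in (0.005,0.065):print(plane(c,cv2.boxPoints(b),z))
E
```

```text
((329.33013916015625, 261.4237365722656), (40.423255920410156, 125.01652526855469), 87.61405944824219) [[266.0346374511719, 243.83189392089844], [390.9427795410156, 238.6273651123047], [392.6256408691406, 279.01556396484375], [267.7174987792969, 284.2200927734375]]
[[ 0.5306  0.1141  0.005 ]
 [ 0.5379 -0.1716  0.005 ]
 [ 0.4458 -0.173   0.005 ]
 [ 0.4386  0.1112  0.005 ]]
[[ 0.5273  0.1077  0.065 ]
 [ 0.5342 -0.1617  0.065 ]
 [ 0.4474 -0.163   0.065 ]
 [ 0.4406  0.1049  0.065 ]]
```

```bash
cd pics; python3 -c "
import cv2,numpy as np
a=[cv2.imread(f't_{n}.png') for n in ('stand','rest','cad')]
for n in ('stand','rest','cad'): print(n,cv2.imread(f't_{n}.png').shape,cv2.imread(f's_{n}.png').shape)"
```

```text
stand (570, 810, 3) (720, 810, 3)
rest (570, 600, 3) (480, 600, 3)
cad (300, 700, 3) (420, 810, 3)
```

View pics/t_stand.png

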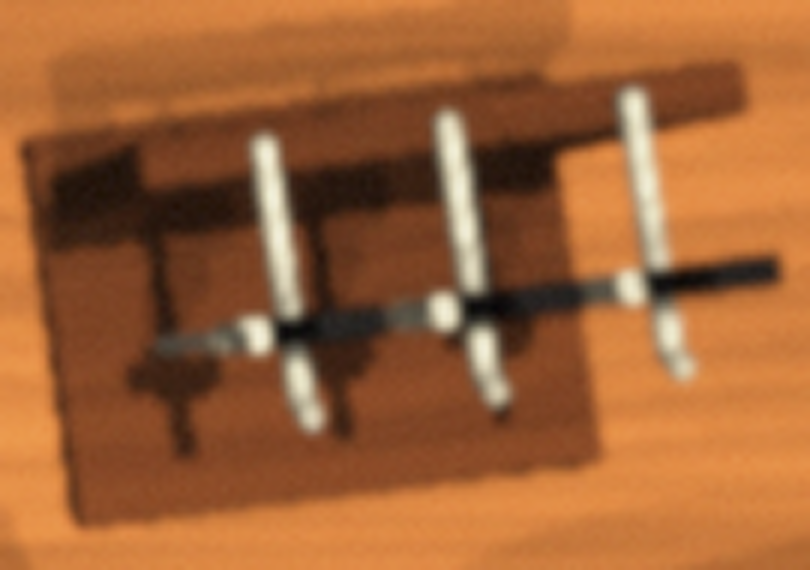

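View pics/s_stand.png

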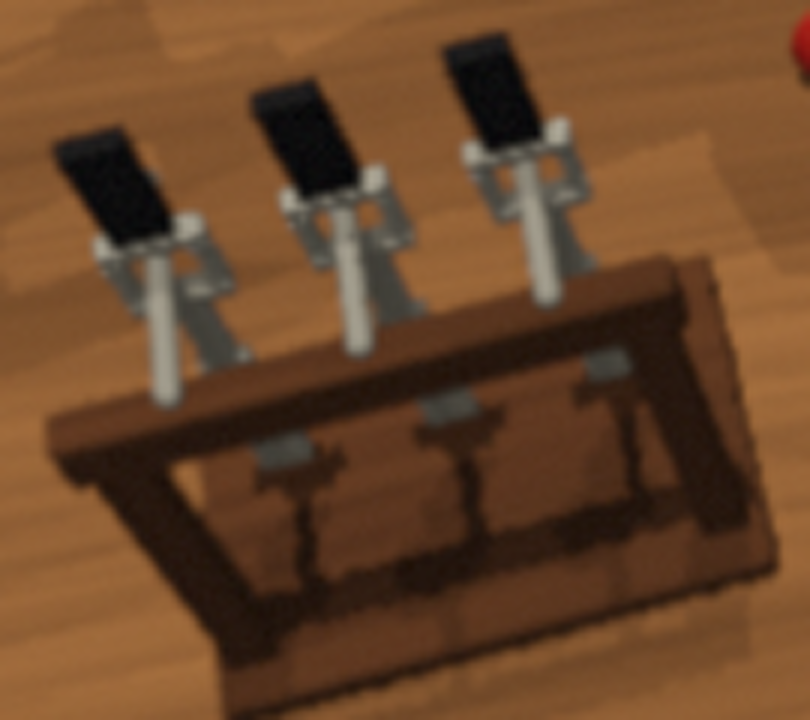

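View pics/t_rest.png

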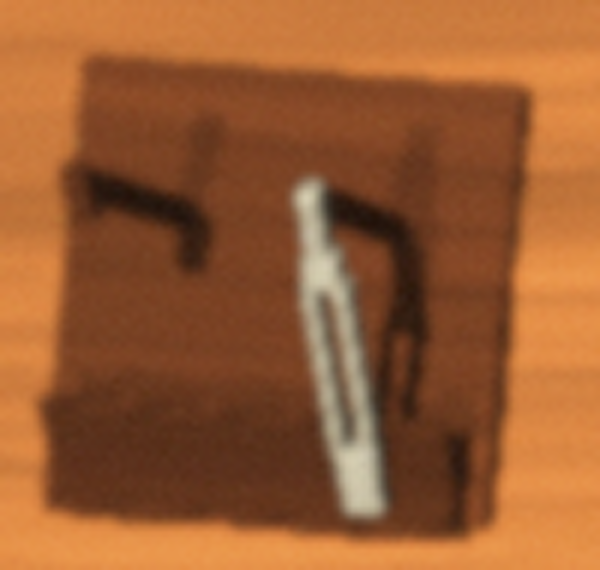

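View pics/s_rest.png

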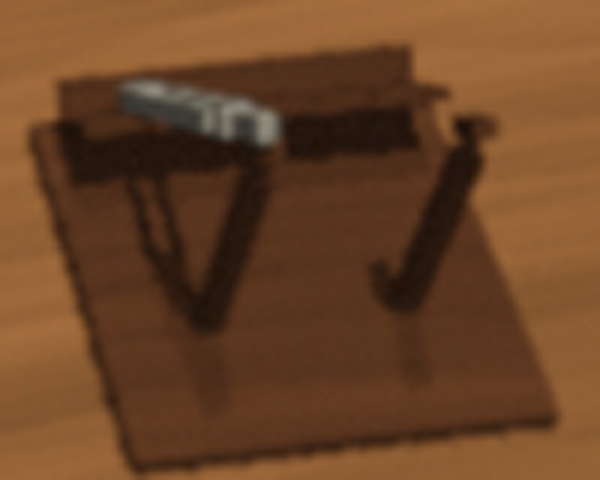

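View pics/t_cad.png

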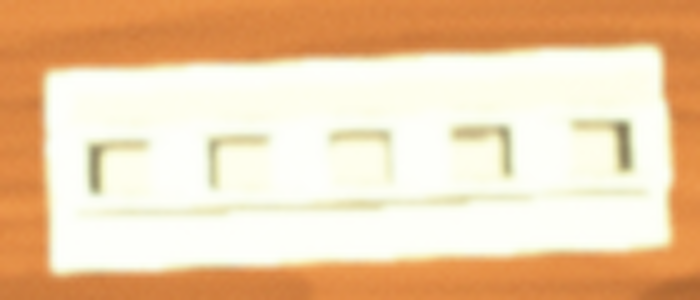

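View pics/s_cad.png

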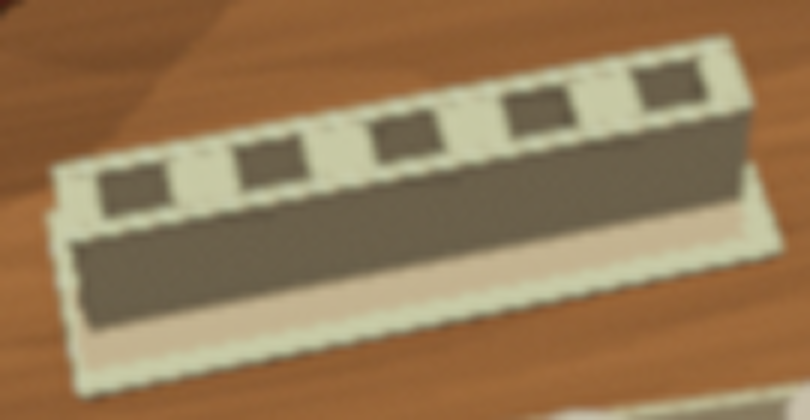

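```bash
python3 - <<'E'
from h import *
import pickle;c,s=pickle.load(open("c0.pkl","rb"))
T=lambda pts,o,k:[(o[0]+x/k-.5+.5/k,o[1]+y/k-.5+.5/k) for x,y in pts]
# caddy wells
w=T([(135,190),(270,162),(405,135),(538,110),(670,84)],(220,190),6)
print("wells scene",plane(s,w,.065))
w=T([(122,168),(241,162),(360,157),(481,151),(600,146)],(258,230),5)
print("wells top(mid of mouth+floor approx)",plane(c,w,.065))
b=T([(25,145),(75,525),(600,460)],(420,195),6); print("stand base top",plane(c,b,.012))
b=T([(230,712),(775,565),(708,258)],(70,185),6); print("stand base scene",plane(s,b,.012))
# peg tips
tips=T([(314,422),(498,398),(684,370)],(420,195),6);print("pegtips",plane(c,tips,.168))
# tab top centres: top view far end; scene
tt=T([(372,320),(571,294),(768,269)],(420,195),6);ss=T([(482,48),(286,98),(90,145)],(70,185),6)
for a,d in zip(tt,ss): print("tab top",tri(c,a,s,d))
b=T([(92,60),(528,88),(492,533),(48,508)],(130,180),6);print("rest base top z0..",plane(c,b,.012),"\n",plane(c,b,.0))
b=T([(140,468),(556,422),(35,125)],(390,185),6);print("rest base scene",plane(s,b,.012))
a=T([(363,512),(311,183)],(130,180),6);d=T([(143,92),(262,128)],(390,185),6)
for x,y in zip(a,d):print("tweez",tri(c,x,s,y))
E
```

```text
wells scene [[ 0.4892 -0.1304  0.065 ]
 [ 0.4871 -0.0791  0.065 ]
 [ 0.4854 -0.027   0.065 ]
 [ 0.4845  0.0248  0.065 ]
 [ 0.483   0.0772  0.065 ]]
wells top(mid of mouth+floor approx) [[ 0.4851  0.0738  0.065 ]
 [ 0.4868  0.0226  0.065 ]
 [ 0.4881 -0.0286  0.065 ]
 [ 0.4899 -0.0807  0.065 ]
 [ 0.4912 -0.1319  0.065 ]]
stand base top [[ 0.5815 -0.2462  0.012 ]
 [ 0.4377 -0.2606  0.012 ]
 [ 0.459  -0.4582  0.012 ]]
stand base scene [[ 0.6025 -0.4382  0.012 ]
 [ 0.5841 -0.2448  0.012 ]
 [ 0.4371 -0.2602  0.012 ]]
pegtips [[ 0.4747 -0.2987  0.168 ]
 [ 0.4814 -0.3576  0.168 ]
 [ 0.4895 -0.4172  0.168 ]]
tab top (array([ 0.5053, -0.2941,  0.2216]), np.float64(0.009292364330905328))
tab top (array([ 0.5121, -0.3546,  0.2209]), np.float64(0.008528178718626435))
tab top (array([ 0.5185, -0.4138,  0.2215]), np.float64(0.008142063678163395))
rest base top z0.. [[0.6587 0.3883 0.012 ]
 [0.6454 0.2228 0.012 ]
 [0.4766 0.237  0.012 ]
 [0.4888 0.4039 0.012 ]] 
 [[0.6609 0.3928 0.    ]
 [0.6474 0.2253 0.    ]
 [0.4766 0.2397 0.    ]
 [0.4889 0.4086 0.    ]]
rest base scene [[0.6477 0.2266 0.012 ]
 [0.6634 0.3888 0.012 ]
 [0.4804 0.2424 0.012 ]]
tweez (array([0.4855, 0.2828, 0.0278]), np.float64(0.0031526078839508006))
tweez (array([0.5939, 0.2686, 0.1363]), np.float64(0.0006957417332138736))
```

```bash
cat >> h.py <<'E'
SO=np.array([.541,-.350]);SY=np.radians(6.0)
SX=np.array([np.cos(SY),np.sin(SY)]);SYv=np.array([-np.sin(SY),np.cos(SY)])
def spat(yl,xl=-.030): return SO+xl*SX+yl*SYv
def fz(): return read_state()["force"]
def st():
    s=read_state(); print("t %.1f tcp %s rot %s F %s op %.3f"%(s["clock"],s["tool_pos"],s["tcp_rot"],s["force"],s["opening"]))
def snap(n,name):
    c=imaging.camera(n); cv2.imwrite(f"pics/{name}.png",c["frame"][:,:,::-1]); return c
E
python3 - <<'E'
from h import *
p=spat(.06); print(p)
print(r.ik([*p,.182],[-90,0,6]),r.ik([.487,.075,.25],[-90,0,1.5]))
r.grip(.5)
r.goto([*p,.275],[-90,0,6]); st()
c=snap("wrist","w1")
for y in (.06,0,-.06):
    q=spat(y); print(proj(c,[[*q,.218],[*(q+.011*SYv),.218],[*(q-.011*SYv),.218]]).round(1).tolist())
E
```

```text
[ 0.5049 -0.2935]
[-31.2953  20.3407  91.3496   0.      68.3097 -37.2953] [ 7.4177  9.5682 96.2924  0.     74.1395  5.9177]
t 2.6 tcp [ 0.5042 -0.2943  0.2748] rot [-90.0119   0.0393   5.9116] F [-0.0116  0.0413  1.043 ] op 0.500
[[322.8, 255.9], [322.8, 240.7], [322.8, 270.7]]
[[322.8, 332.5], [322.8, 319.2], [322.8, 345.4]]
[[322.9, 399.5], [322.9, 387.9], [322.9, 410.9]]
```

View pics/w1.png

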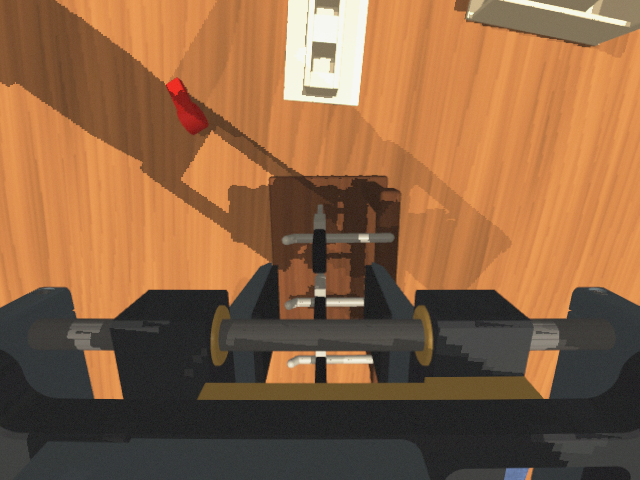

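```bash
python3 - <<'E'
from h import *
c=imaging.camera("wrist"); crop(c,"w1z",260,190,130,100)
p=spat(.06)
r.move_straight([*p,.182]); st()
r.grip(.0,f_grip=25); st()
r.move_straight([*p,.192],velocity=.05); st()
q=spat(.06,-.095); r.move_straight([*q,.192],velocity=.1); st()
r.move_straight([*q,.28]); st()
snap("scene","s2"); snap("wrist","w2")
E
```

```text
t 3.4 tcp [ 0.5053 -0.294   0.1828] rot [-90.0555  -0.0725   5.9796] F [-1.1431  0.0378 -0.116 ] op 0.504
t 4.1 tcp [ 0.5049 -0.2935  0.1822] rot [-90.0066  -0.0043   6.0023] F [ 0.1476 -0.0735  0.5544] op 0.109
t 4.4 tcp [ 0.5052 -0.2936  0.1925] rot [-90.0356  -0.0513   5.9991] F [ 0.2309 -0.3262 -1.3982] op 0.105
t 5.2 tcp [ 0.4407 -0.3004  0.1922] rot [-90.0202  -0.0499   5.9894] F [-0.4314  0.5091 -0.8834] op 0.108
t 6.0 tcp [ 0.44   -0.2999  0.279 ] rot [-89.9317   0.0753   6.0155] F [-0.683   0.1396 -0.5508] op 0.109
```

View pics/s2.png

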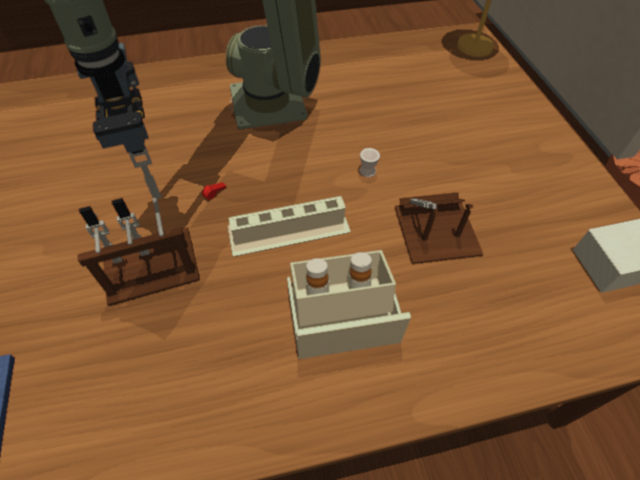

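View pics/w2.png

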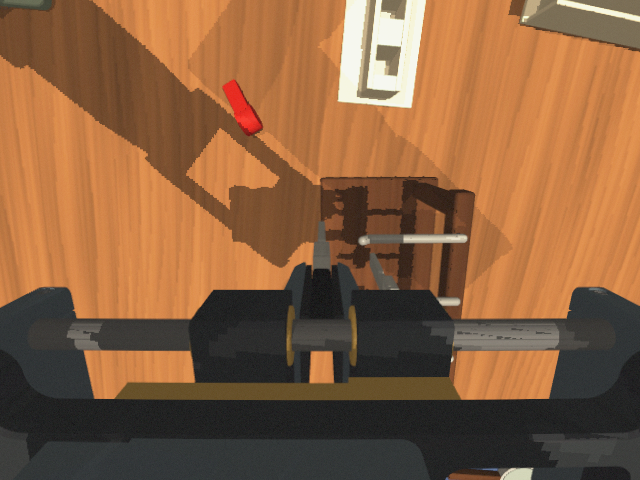

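View pics/w1z.png

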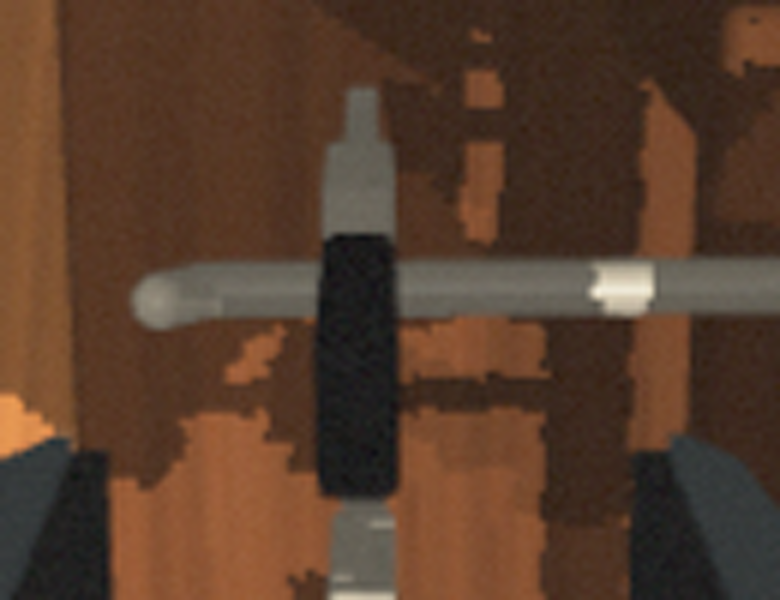

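```bash
cat >> h.py <<'E'
def caddy():
    """caddy centre, yaw(deg) from scene view: 5 dark wells in the light rim not needed - foot plate/top light mask in top view"""
    c=imaging.camera("top"); f=c["frame"].astype(int)
    m=((f.min(2)>150)).astype(np.uint8); m[:215]=0; m[330:]=0; m[:,:225]=0; m[:,420:]=0
    q=[k for k in cv2.findContours(m,0,2)[0] if cv2.contourArea(k)>800]
    a=max(q,key=cv2.contourArea); b=cv2.minAreaRect(a); P=plane(c,cv2.boxPoints(b),.005)
    ce=P.mean(0)[:2]; e=[P[1]-P[0],P[2]-P[1]]; e.sort(key=lambda v:np.linalg.norm(v)); v=e[1]*np.sign(e[1][1])
    print("caddy top",ce+[-.001,.0015],"yaw",np.degrees(np.arctan2(-v[0],v[1])),"size",[np.linalg.norm(k) for k in e])
    return ce+np.array([-.001,.0015]),np.arctan2(-v[0],v[1])
def well(ce,yaw,i):
    return ce+(i-2)*.052*np.array([-np.sin(yaw),np.cos(yaw)])
E
python3 - <<'E'
from h import *
ce,yw=caddy(); w=well(ce,yw,2); print(w)
off=.0013
t=w+np.array([0,off])
r.goto([*t,.25],[-90,0,np.degrees(yw)]); st()
c=snap("wrist","w3");snap("scene","s3")
for i in range(5):
    print(proj(c,[[*(well(ce,yw,i)+[dx,dy]),.065] for dx in(-.012,.012) for dy in(-.014,.014)]).round(0).tolist())
E
```

```text
caddy top [ 0.4873 -0.0283] yaw 1.5061883744455442 size [np.float64(0.09490764689755692), np.float64(0.28599489722741145)]
[ 0.4873 -0.0283]
t 7.2 tcp [ 0.4875 -0.0278  0.2501] rot [-90.04    -0.013    1.4825] F [-0.2377 -0.1103 -1.024 ] op 0.109
[[310.0, 320.0], [311.0, 297.0], [331.0, 320.0], [332.0, 298.0]]
[[310.0, 278.0], [310.0, 254.0], [332.0, 278.0], [332.0, 254.0]]
[[310.0, 232.0], [310.0, 206.0], [332.0, 233.0], [333.0, 207.0]]
[[309.0, 183.0], [309.0, 155.0], [332.0, 184.0], [333.0, 156.0]]
[[308.0, 130.0], [309.0, 100.0], [333.0, 131.0], [334.0, 100.0]]
```

View pics/w3.png

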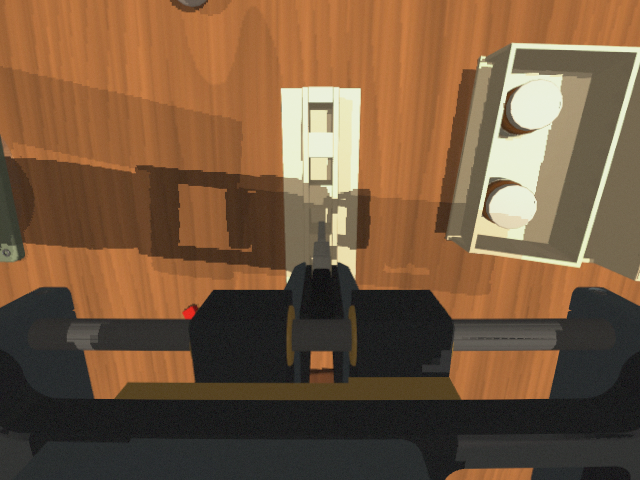

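View pics/s3.png

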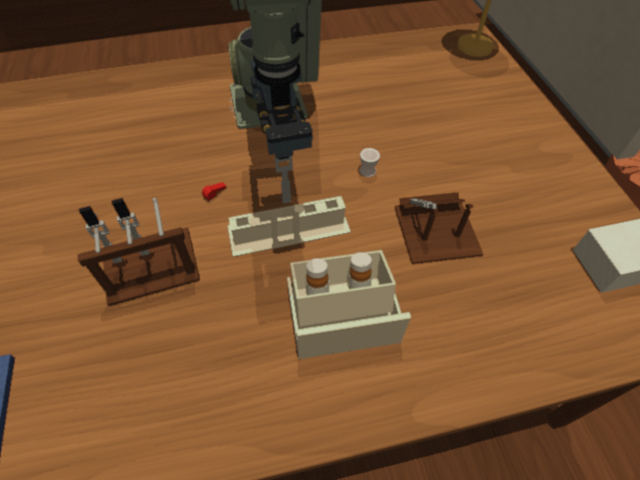

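```bash
cat >> h.py <<'E'
def lower(t,zs):
    for z in zs:
        r.move_straight([*t,z],velocity=.06); r.sleep(.1); F=fz(); print(round(z,4),read_state()["tool_pos"],F)
        if abs(F[2])>8 or np.hypot(F[0],F[1])>8: print("CONTACT"); return z
    return None
E
python3 - <<'E'
from h import *
t=np.array([.4873,-.027])
lower(t,[.205,.190,.175,.160,.153]); st()
snap("scene","s4")
E
```

```text
0.205 [ 0.4876 -0.027   0.2055] [-0.2579 -0.4855 -0.9809]
0.19 [ 0.4874 -0.027   0.19  ] [ 0.3899 -0.2978 -0.8512]
0.175 [ 0.4874 -0.027   0.175 ] [ 0.332   0.2646 -1.1818]
0.16 [ 0.4874 -0.027   0.16  ] [-0.891   0.337  -0.3744]
0.153 [ 0.4873 -0.027   0.153 ] [-0.6892 -0.9886 -1.0734]
t 10.2 tcp [ 0.4873 -0.027   0.153 ] rot [-89.9992   0.0037   1.5066] F [-0.6892 -0.9886 -1.0734] op 0.104
```

View pics/s4.png

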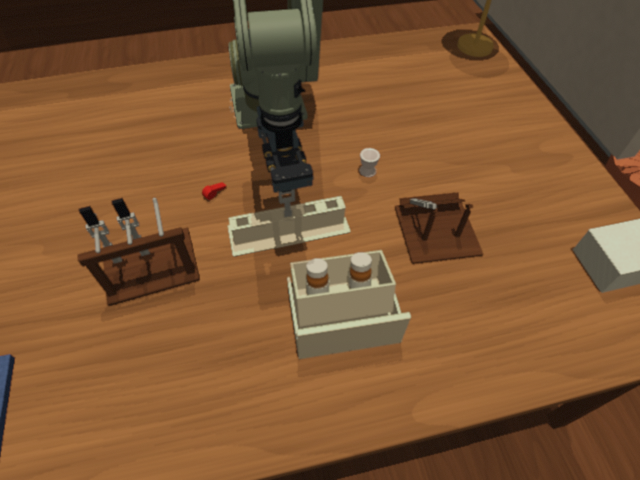

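```bash
python3 - <<'E'
from h import *
t=np.array([.4873,-.027])
lower(t,[.1505])
r.grip(.45); r.sleep(.2)
r.move_straight([*t,.28],velocity=.2); st()
p=spat(.0)
r.goto([*p,.275],[-90,0,6]); st()
c=snap("wrist","w5");crop(c,"w5z",260,190,130,100);snap("scene","s5")
q=p; print(proj(c,[[*q,.218],[*(q+.011*SYv),.218],[*(q-.011*SYv),.218]]).round(1).tolist())
caddy()
E
```

```text
0.1505 [ 0.4879 -0.0271  0.1511] [-0.2349 -0.7426  5.561 ]
t 12.2 tcp [ 0.4866 -0.0269  0.2789] rot [-89.986    0.1244   1.5034] F [ 0.5689  0.5331 -0.1347] op 0.448
t 13.5 tcp [ 0.5114 -0.3519  0.2749] rot [-89.9412  -0.0005   6.0525] F [-0.5208  0.0678  0.952 ] op 0.449
[[321.2, 258.5], [321.2, 243.4], [321.2, 273.3]]
caddy top [ 0.4873 -0.0283] yaw 1.5591684363199605 size [np.float64(0.09479170886922426), np.float64(0.28599488652739496)]
```

View pics/w5z.png

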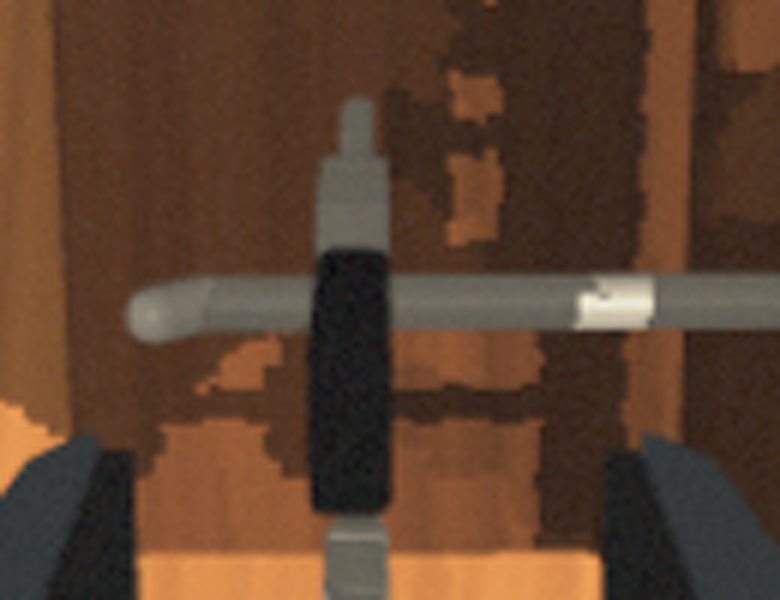

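View pics/s5.png

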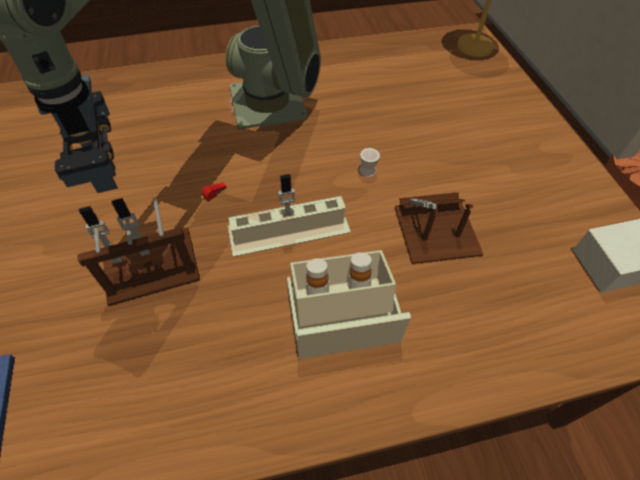

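```bash
cat >> h.py <<'E'
def pick(yl):
    p=spat(yl)
    r.move_straight([*p,.182]); r.grip(.0,f_grip=25); st()
    r.move_straight([*p,.192],velocity=.05)
    q=spat(yl,-.095); r.move_straight([*q,.192],velocity=.1); r.move_straight([*q,.28]); st()
def hover(i,off):
    ce,yw=caddy(); t=well(ce,yw,i)+np.array([0,off])
    r.goto([*t,.25],[-90,0,np.degrees(yw)]); st()
    c=snap("wrist",f"wh{i}"); snap("scene",f"sh{i}")
    for j in range(i+1,5): print(j,proj(c,[[*(well(ce,yw,j)+[dx,dy]),.065] for dx in(-.012,.012) for dy in(-.014,.014)]).round(0).tolist())
    return t
E
python3 - <<'E'
from h import *
pick(0.); print(hover(1,.0018))
E
```

```text
t 15.0 tcp [ 0.5112 -0.3533  0.1823] rot [-90.0169  -0.0088   5.9954] F [-0.4014  0.7087  1.4541] op 0.106
t 16.8 tcp [ 0.4463 -0.3595  0.279 ] rot [-89.9283   0.0709   6.0151] F [ 0.15    0.3495 -0.0336] op 0.111
caddy top [ 0.4873 -0.0283] yaw 1.5061837754194713 size [np.float64(0.09471405171301198), np.float64(0.2859933289887627)]
t 18.0 tcp [ 0.4889 -0.0793  0.25  ] rot [-90.039  -0.01    1.481] F [ 0.34   -0.27   -0.8514] op 0.105
2 [[309.0, 184.0], [309.0, 156.0], [332.0, 184.0], [333.0, 156.0]]
3 [[308.0, 131.0], [309.0, 100.0], [333.0, 131.0], [334.0, 101.0]]
4 [[308.0, 73.0], [308.0, 41.0], [333.0, 74.0], [334.0, 41.0]]
[ 0.4886 -0.0785]
```

View pics/wh1.png

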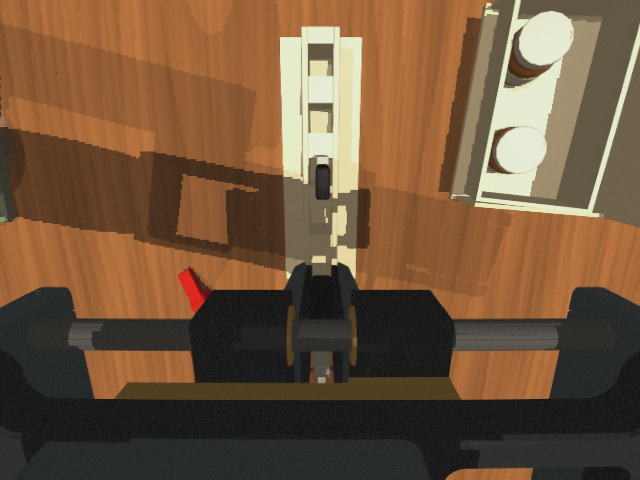

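View pics/sh1.png

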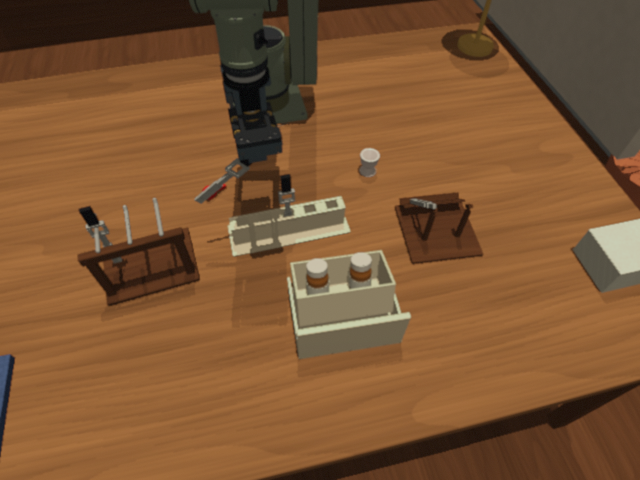

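```bash
python3 - <<'E'
from h import *
s=imaging.camera("scene");crop(s,"z1",180,130,130,120);c=imaging.camera("top");crop(c,"z2",280,180,220,160,4)
st()
E
```

```text
t 18.2 tcp [ 0.4888 -0.0796  0.25  ] rot [-90.0133  -0.0031   1.4067] F [ 0.5832 -0.2793 -0.8447] op 0.110
```

View pics/z1.png

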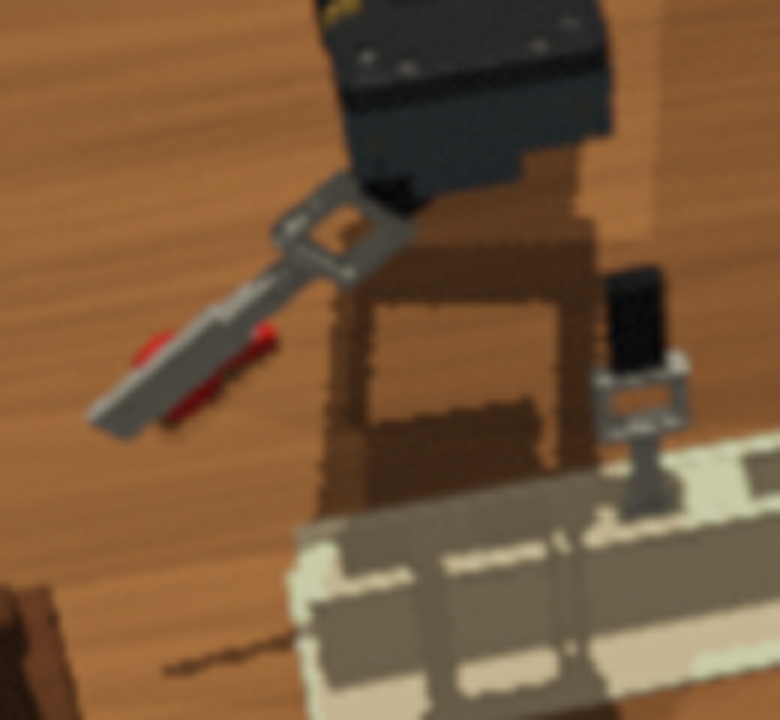

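View pics/z2.png

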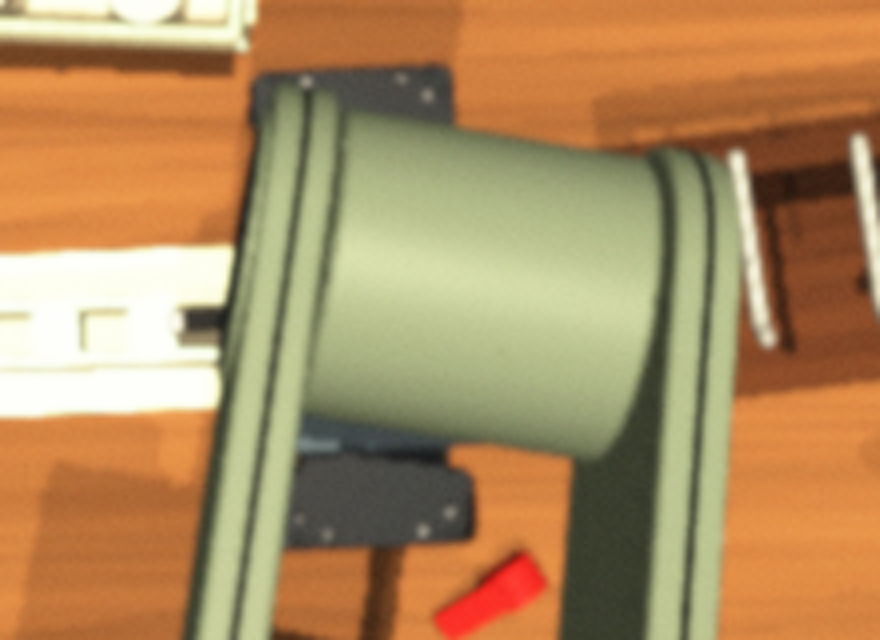

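```bash
cat >> h.py <<'E'
def tipat(c,uv,x):
    o,d=ray(c,[uv]); d=d[0]; return o+d*(x-o[0])/d[0]
E
python3 - <<'E'
from h import *
s=imaging.camera("scene")
print(tipat(s,(198.3,200.8),.489))
r.move_straight([.489,-.08,.31],velocity=.1)
r.move_straight([.46,-.215,.31],velocity=.1);st()
r.move_straight([.46,-.215,.24],velocity=.1);st()
for f in (12,6,3):
    r.grip(0,f_grip=f); r.sleep(.8); st()
    s=imaging.camera("scene");crop(s,f"g{f}",100,120,200,160,3)
E
cd pics; python3 -c "
import cv2,numpy as np
cv2.imwrite('g.png',np.hstack([cv2.resize(cv2.imread(f'g{f}.png'),(400,320)) for f in (12,3)]))"
```

```text
[ 0.489  -0.2096  0.1559]
t 20.5 tcp [ 0.4601 -0.2145  0.31  ] rot [-89.9851  -0.003    1.5453] F [-0.0471  0.4906 -0.1568] op 0.108
t 21.4 tcp [ 0.4604 -0.2152  0.2406] rot [-90.036   -0.0644   1.5114] F [ 0.3739  0.4657 -0.6759] op 0.108
t 22.4 tcp [ 0.46  -0.215  0.24 ] rot [-89.9997   0.0003   1.5036] F [-0.6104  0.4305 -0.2439] op 0.110
t 23.5 tcp [ 0.46  -0.215  0.24 ] rot [-90.0008   0.0017   1.5063] F [ 0.0634  0.0265 -0.5897] op 0.111
t 24.5 tcp [ 0.46  -0.215  0.24 ] rot [-90.0024  -0.0036   1.5055] F [ 0.1737  0.1799 -1.6451] op 0.110
```

View pics/g.png

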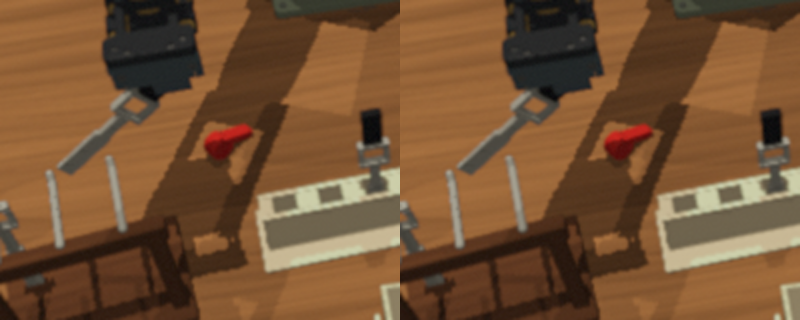

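```bash
python3 - <<'E'
from h import *
r.grip(0,f_grip=6)
r.move_straight([.46,-.215,.31],velocity=.12)
a=spat(.23,-.025);R=Ro  # start
r.move_straight([*a,.31],frame=[-90,0,6],velocity=.12)
r.move_straight([*a,.225],velocity=.12); st()
for y in (.15,.11,.09,.075):
    r.move_straight([*spat(y,-.025),.225],velocity=.05); st()
s=imaging.camera("scene");crop(s,"b1",80,110,200,160,4)
w=imaging.camera("wrist");crop(w,"b1w",220,150,200,150,4)
E
```

```text
t 27.3 tcp [ 0.4926 -0.1242  0.2257] rot [-90.0321  -0.0817   5.9828] F [ 0.5192 -0.4138 -0.8345] op 0.110
t 29.1 tcp [ 0.5004 -0.2033  0.225 ] rot [-90.0114   0.       6.0206] F [-0.0503  0.4745 -2.3063] op 0.108
t 30.0 tcp [ 0.5047 -0.2433  0.225 ] rot [-90.0188  -0.003    6.0038] F [ 0.6838 -0.0493 -1.0328] op 0.112
t 30.6 tcp [ 0.5067 -0.2636  0.2249] rot [-90.0178   0.0041   5.973 ] F [-0.3209  0.7029  0.0366] op 0.111
t 31.0 tcp [ 0.5083 -0.2785  0.2249] rot [-90.0198   0.0025   5.973 ] F [-0.6948  0.0595 -0.6583] op 0.108
```

View pics/b1.png

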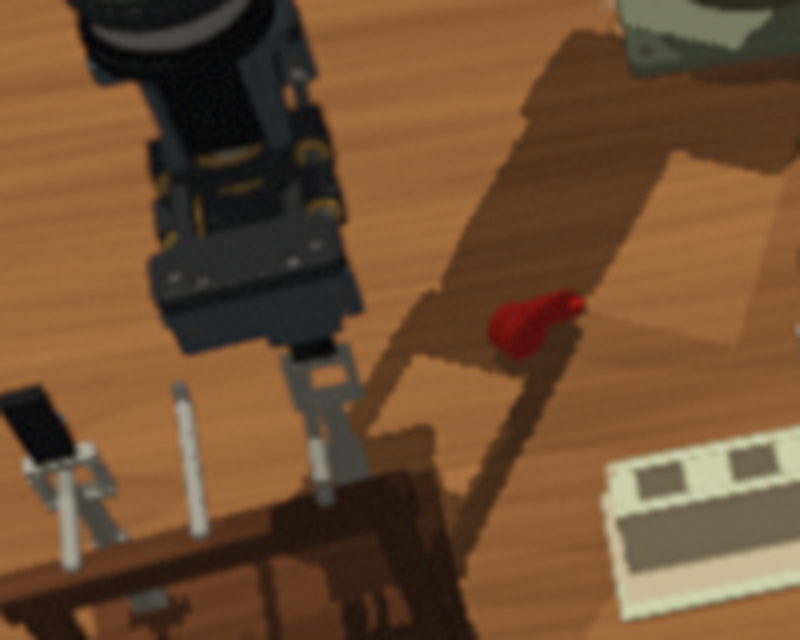

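View pics/b1w.png

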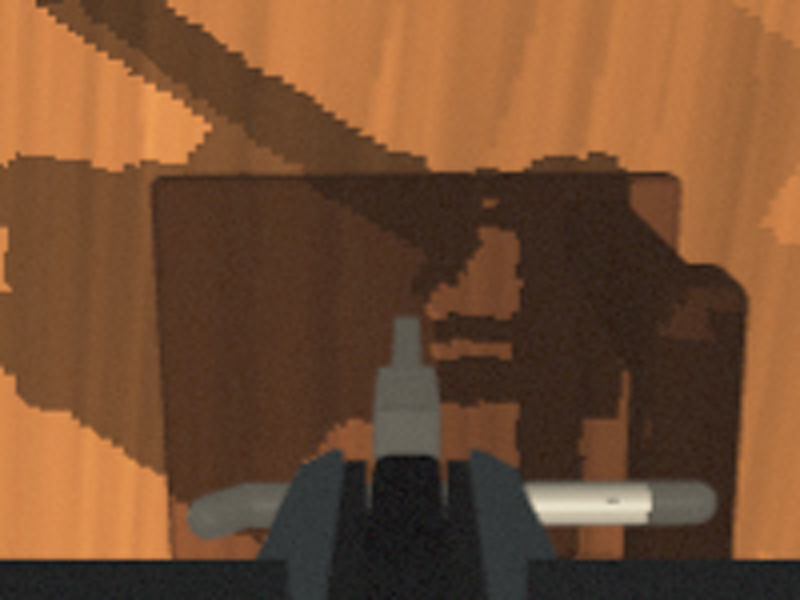

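```bash
python3 - <<'E'
from h import *
r.move_straight([*spat(.0687,-.025),.225],velocity=.05); st()
w=imaging.camera("wrist");crop(w,"b2w",220,150,200,150,4)
r.move_straight([*spat(.09,-.025),.225],velocity=.05)
r.grip(0,f_grip=40)
r.move_straight([*spat(.09,-.07),.28],velocity=.1)
w=imaging.camera("wrist");crop(w,"b3w",270,190,100,80,6)
# expected tip pixels for vertical
s=read_state(); t=s["tool_pos"]; 
print(proj(w,[[t[0],t[1]+d,t[2]-.146] for d in(-.009,0,.009)]).tolist())
w2=cv2.imread("pics/w2.png")[190:270,270:370];cv2.imwrite("pics/b0w.png",np.hstack([cv2.resize(w2,None,fx=4,fy=4),cv2.resize(w["frame"][190:270,270:370,::-1],None,fx=4,fy=4)]))
E
```

```text
t 31.4 tcp [ 0.509  -0.2846  0.225 ] rot [-90.0158  -0.0022   5.9863] F [ 0.4003 -0.295   0.2899] op 0.109
[[320.60576876837354, 236.67997008225075], [321.5878469702617, 227.55738756878048], [322.5844905415344, 218.2998109735765]]
```

View pics/b0w.png

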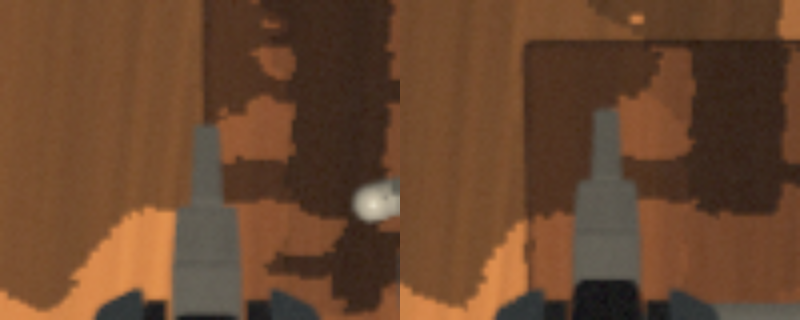

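```bash
cat >> h.py <<'E'
def hover2(i,off,zz=.29):
    ce,yw=caddy(); t=well(ce,yw,i)+np.array([0,off])
    p=read_state()["tool_pos"]; r.move_straight([p[0],p[1],zz],velocity=.15)
    r.move_straight([*t,zz],frame=[-90,0,np.degrees(yw)],velocity=.15)
    r.move_straight([*t,.25],velocity=.1); st()
    c=snap("wrist",f"wh{i}b"); snap("scene",f"sh{i}b")
    return t
E
python3 - <<'E'
from h import *
print(hover2(1,-.001))
a=cv2.imread("pics/wh1b.png")[100:400,170:470];b=cv2.imread("pics/sh1b.png")[100:300,150:350]
cv2.imwrite("pics/j1.png",np.hstack([cv2.resize(a,(400,400)),cv2.resize(b,(400,400))]))
E
```

```text
caddy top [ 0.5124 -0.0249] yaw 1.5249062238694164 size [np.float64(0.09495139226359772), np.float64(0.2859742710914326)]
t 35.5 tcp [ 0.514  -0.0782  0.2502] rot [-90.0052  -0.0201   1.499 ] F [-0.8409 -0.4717 -0.2671] op 0.109
[ 0.5138 -0.0779]
```

View pics/j1.png

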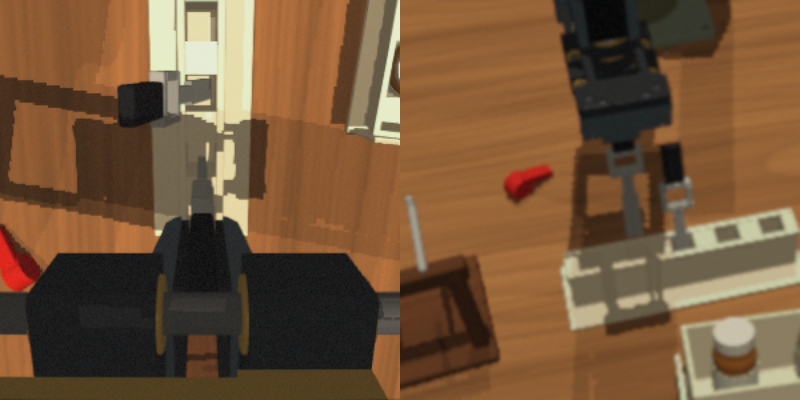

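```bash
python3 - <<'E'
from h import *
t=np.array([.5138,-.0779])
if lower(t,[.205,.190,.175,.160,.153]) is None:
    lower(t,[.1505])
s=imaging.camera("scene");crop(s,"k1",180,130,130,120,5)
E
```

```text
0.205 [ 0.5141 -0.0779  0.2055] [ 0.1885 -0.5437 -0.4549]
0.19 [ 0.5139 -0.0779  0.19  ] [-0.701  -0.5402 -0.4337]
0.175 [ 0.5139 -0.0779  0.175 ] [ 0.9559 -0.2064 -0.1365]
0.16 [ 0.5143 -0.078   0.1604] [-0.3121  0.364   4.8905]
0.153 [ 0.5167 -0.0787  0.1588] [-3.3499 -0.309  32.8394]
CONTACT
```

View pics/k1.png

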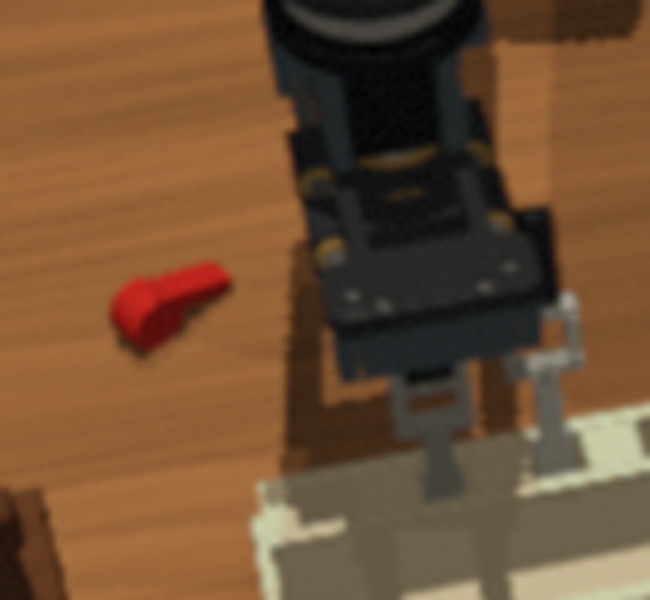

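```bash
python3 - <<'E'
from h import *
t=np.array([.5138,-.0779])
r.move_straight([*t,.160],velocity=.05); st()
r.grip(.45); r.sleep(.2)
r.move_straight([*t,.29],velocity=.2)
r.move_straight([.46,-.20,.29],velocity=.25)
p=spat(-.06)
r.move_straight([*p,.275],frame=[-90,0,6],velocity=.25); st()
c=snap("wrist","w6");crop(c,"w6z",260,190,130,100);s=snap("scene","s6");crop(s,"s6z",200,150,160,110,5)
q=p; print(proj(c,[[*q,.218],[*(q+.011*SYv),.218],[*(q-.011*SYv),.218]]).round(1).tolist())
t=imaging.camera("top");crop(t,"t6z",250,210,160,90,5);caddy()
E
```

```text
t 38.8 tcp [ 0.5132 -0.0778  0.1592] rot [-89.9839   0.0773   1.521 ] F [-0.4778 -0.669  -0.518 ] op 0.105
t 42.1 tcp [ 0.5177 -0.4115  0.2751] rot [-89.9577   0.0005   6.0648] F [-0.9741 -0.4858  0.3021] op 0.450
[[321.2, 258.6], [321.2, 243.5], [321.2, 273.3]]
caddy top [ 0.5127 -0.0249] yaw 1.6739035577153925 size [np.float64(0.09482051046613098), np.float64(0.2858804388781974)]
```

View pics/w6z.png

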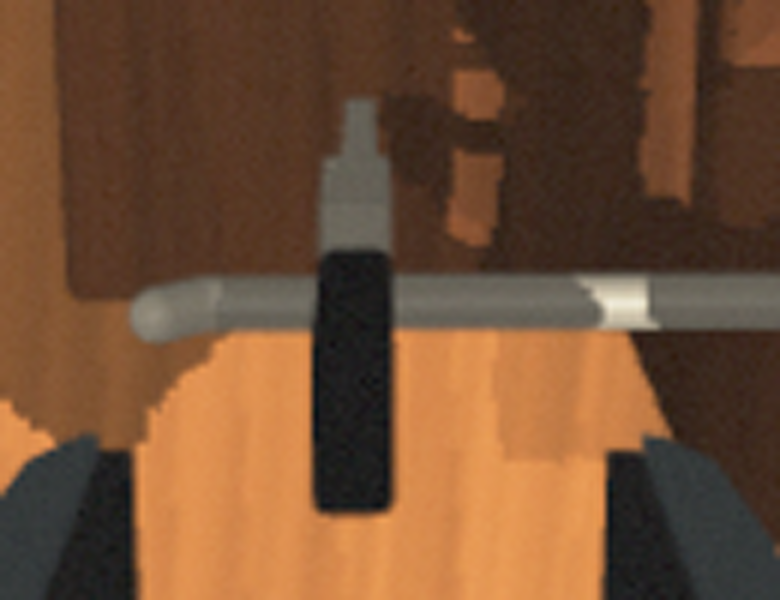

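View pics/s6z.png

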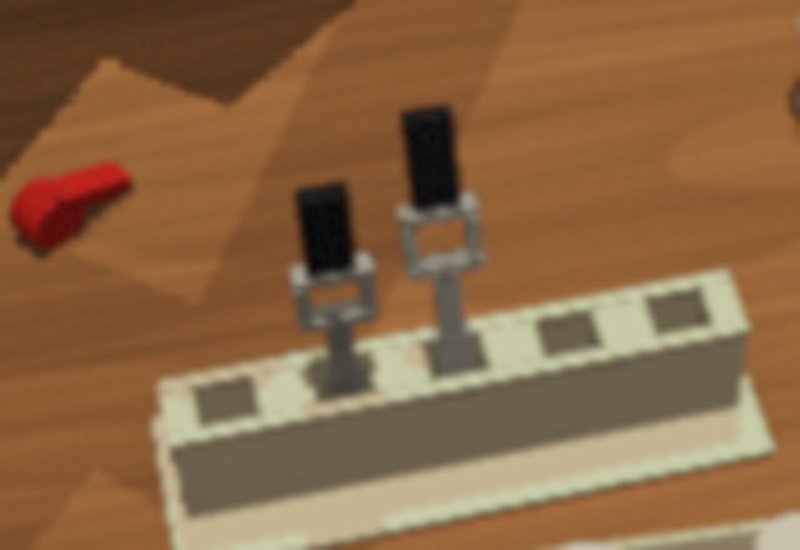

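View pics/t6z.png

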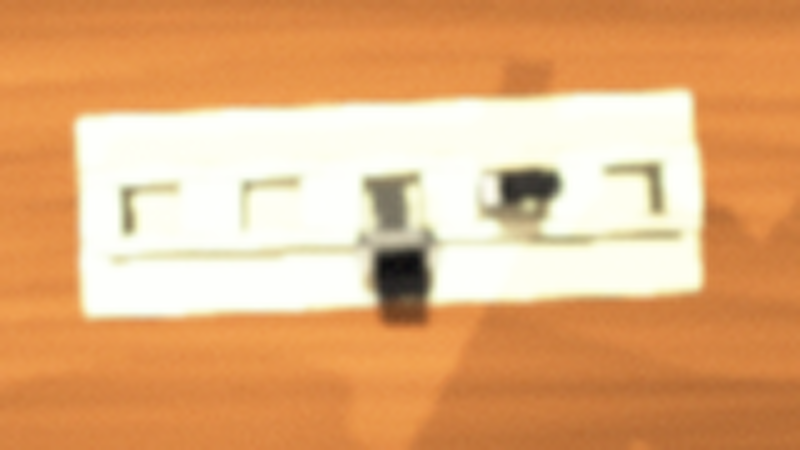

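```bash
python3 - <<'E'
from h import *
p=spat(-.06)
r.move_straight([*p,.182]); r.grip(.0,f_grip=40); st()
r.move_straight([*p,.192],velocity=.05); st()
q=spat(-.06,-.095); r.move_straight([*q,.192],velocity=.1); st()
r.move_straight([*q,.28]); st()
w=snap("wrist","w7"); s=imaging.camera("scene")
cv2.imwrite("pics/j7.png",np.hstack([cv2.resize(w["frame"][150:300,250:400,::-1],(400,400)),cv2.resize(s["frame"][80:280,50:250,::-1],(400,400))]))
E
```

```text
t 43.7 tcp [ 0.5174 -0.4129  0.1823] rot [-90.0161  -0.0084   6.0009] F [ 0.213  -0.0358  1.6958] op 0.110
t 44.0 tcp [ 0.5177 -0.413   0.1925] rot [-90.04    -0.043    6.0008] F [-0.7886  0.0141 -0.2608] op 0.107
t 44.9 tcp [ 0.4531 -0.4197  0.1921] rot [-90.0179  -0.0428   5.993 ] F [-0.0178 -0.5546 -0.8871] op 0.107
t 45.6 tcp [ 0.4527 -0.4192  0.279 ] rot [-89.9192   0.0644   6.0231] F [-0.1222  0.27   -1.4699] op 0.109
```

View pics/j7.png

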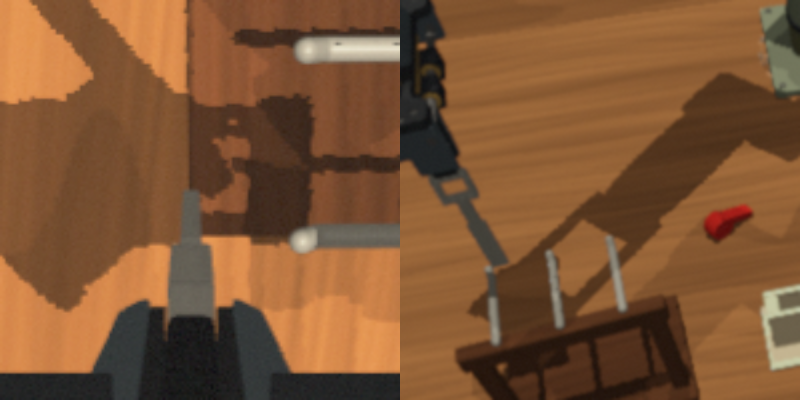

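```bash
python3 - <<'E'
from h import *
t=hover2(0,.0018,.33); print(t)
a=cv2.imread("pics/wh0b.png")[100:400,170:470];b=cv2.imread("pics/sh0b.png")[100:300,150:350]
cv2.imwrite("pics/j8.png",np.hstack([cv2.resize(a,(400,400)),cv2.resize(b,(400,400))]))
E
```

```text
caddy top [ 0.5126 -0.0249] yaw 1.5605392567416552 size [np.float64(0.09457370262061182), np.float64(0.28590079588807127)]
t 49.3 tcp [ 0.5158 -0.1271  0.2507] rot [-90.0232  -0.0779   1.5583] F [-0.6478 -0.1082  0.6805] op 0.106
[ 0.5154 -0.127 ]
```

View pics/j8.png

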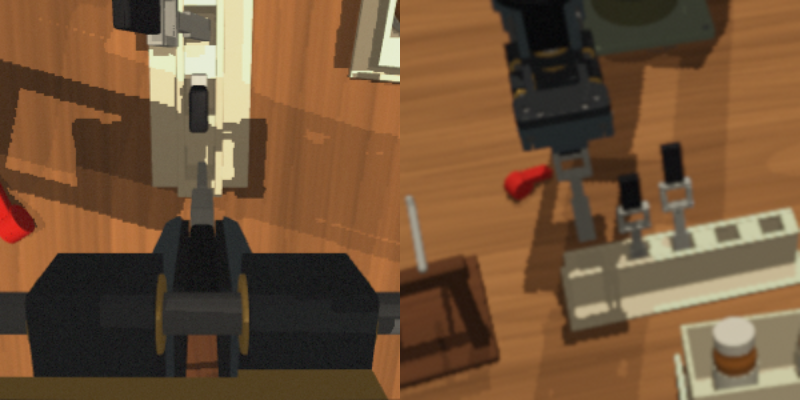

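```bash
python3 - <<'E'
from h import *
t=np.array([.5154,-.127])
if lower(t,[.205,.190,.175,.160,.153]) is None:
    lower(t,[.1505])
    s=imaging.camera("scene");crop(s,"k2",180,130,130,120,5)
    r.grip(.45); r.sleep(.2)
    r.move_straight([*t,.30],velocity=.2); st()
    s=imaging.camera("scene");crop(s,"k3",180,130,160,120,5)
E
```

```text
0.205 [ 0.5157 -0.1271  0.2055] [ 0.7413  1.1475 -0.0727]
0.19 [ 0.5155 -0.127   0.19  ] [-0.8329  1.1726 -1.2316]
0.175 [ 0.5155 -0.127   0.175 ] [-0.1273  0.6305  0.3067]
0.16 [ 0.5155 -0.127   0.16  ] [ 0.0649 -0.3071  0.0257]
0.153 [ 0.5154 -0.127   0.1529] [-0.1908 -0.5726 -0.7303]
0.1505 [ 0.516  -0.1271  0.1512] [-0.6115  1.5671  6.2296]
t 54.4 tcp [ 0.5147 -0.1268  0.2988] rot [-89.9618   0.1297   1.5617] F [-0.7673  0.6056  0.4973] op 0.453
```

View pics/k3.png

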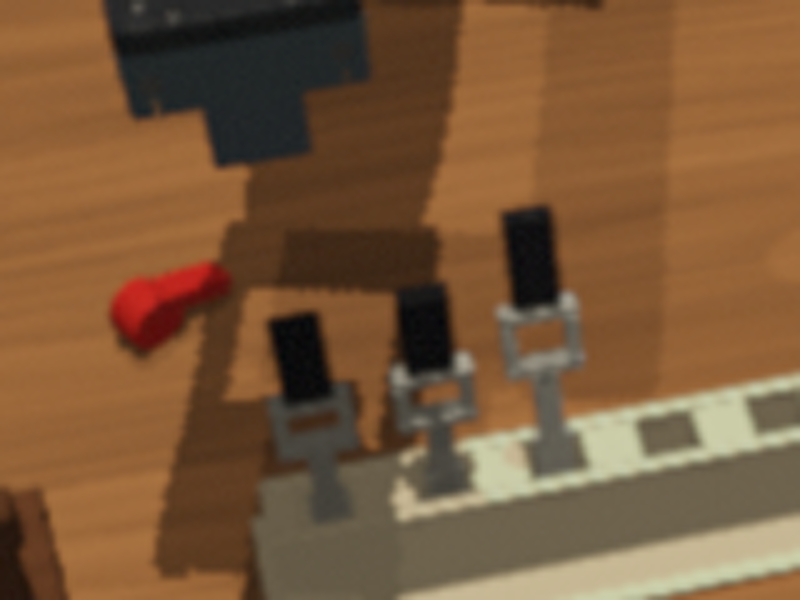

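```bash
python3 - <<'E'
from h import *
s=imaging.camera("scene"); p=plane(s,[(285.4,172)],.18)[0]; print(p)
ce=np.array([.5126,-.0249]); tilt=np.arctan2(ce[0]-p[0],.175); print("tilt",tilt)
ty=p[1]
r.move_straight([p[0]+.008,ty,.26],frame=[-90,0,1.55],velocity=.15)
r.move_straight([p[0]+.008,ty,.165],velocity=.08); st()
r.move_straight([ce[0],-.0249,.165],velocity=.05); st()
r.grip(0,f_grip=6); st()
r.grip(.45); r.sleep(.3)
r.move_straight([ce[0],-.0249,.30],velocity=.2)
s=imaging.camera("scene");crop(s,"k4",180,130,160,120,5)
E
```

```text
[ 0.4714 -0.0226  0.18  ]
tilt 0.23115665044147246
t 56.8 tcp [ 0.4798 -0.0227  0.1655] rot [-90.0074  -0.0671   1.5513] F [0.1199 0.5079 0.6067] op 0.453
t 57.6 tcp [ 0.5123 -0.0249  0.1648] rot [-89.9966   0.0435   1.5507] F [ 1.4437  0.1366 -0.6291] op 0.451
t 58.2 tcp [ 0.5125 -0.0249  0.165 ] rot [-89.9989   0.0067   1.5495] F [ 1.0857 -0.3606  0.0156] op 0.109
```

View pics/k4.png

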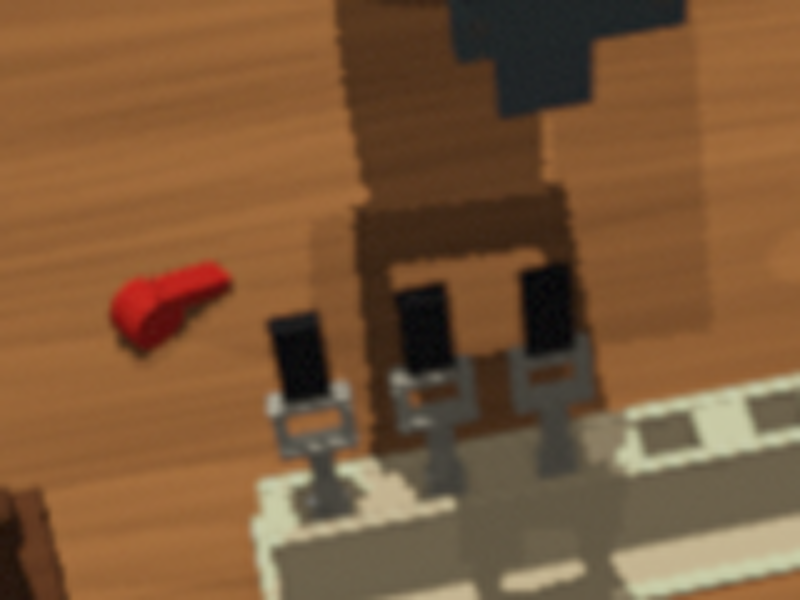

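```bash
cat >> h.py <<'E'
def orient(yaw_deg,down,sgn):
    """approach heading yaw, 'down' deg below horizontal, jaw along horizontal perpendicular"""
    y=np.radians(yaw_deg);d=np.radians(down)
    a=np.array([np.cos(y)*np.cos(d),np.sin(y)*np.cos(d),-np.sin(d)]); j=sgn*np.array([-np.sin(y),np.cos(y),0])
    return Ro.from_matrix(np.c_[j,a,np.cross(j,a)]).as_euler("xyz",degrees=True),a
E
python3 - <<'E'
from h import *
c=imaging.camera("top");crop(c,"t9",130,180,100,95)
print("cup",plane(c,[(220,330)],.06))
for phi in (20,30,45):
  for sgn in (1,-1):
    o1,a1=orient(-5,phi+45,sgn); o2,a2=orient(1.55,phi,sgn)
    g1=np.array([.557,.274,.093]);g2=np.array([.510,.079,.102])
    for z in(.0,.12): print(phi,sgn,z,o2,r.ik(list(g1+a1*.019+[0,0,z]),list(o1)),r.ik(list(g2+a2*.019+[0,0,z]),list(o2)))
E
```

```text
cup [[0.3446 0.2084 0.06  ]]
20 1 0.0 [-160.      0.     91.55] [ 32.6999  22.5812 111.2036 -31.4284  29.7118 -27.033 ] None
20 1 0.12 [-160.      0.     91.55] [ 32.6999  14.7995 102.313  -21.5528  44.7096 -39.3103] [ 15.5181   8.5785 149.0367 197.6487  48.4307  82.9423]
20 -1 0.0 [-20.    -0.   -88.45] None None
20 -1 0.12 [-20.    -0.   -88.45] [ 32.6999  14.7995 102.313  -21.5528  44.7096 140.6897] [ 15.5181   8.5785 149.0367 197.6487  48.4307 -97.0577]
30 1 0.0 [-150.      0.     91.55] [ 29.4086  24.2472 104.5691 -13.2988  39.4803 -46.1722] None
30 1 0.12 [-150.      0.     91.55] [ 29.4086  17.5038  95.4494 -10.2828  55.0181 -50.5735] [ 14.2084   1.968  141.8406 206.1404  25.5155  72.5186]
30 -1 0.0 [-30.     0.   -88.45] [ 29.4086  24.2472 104.5691 -13.2988  39.4803 133.8278] None
30 -1 0.12 [-30.     0.   -88.45] [ 29.4086  17.5038  95.4494 -10.2828  55.0181 129.4265] [  14.2084    1.968   141.8406  206.1404   25.5155 -107.4814]
45 1 0.0 [-135.      0.     91.55] [ 25.132   28.821   94.3296   0.      56.8493 -59.868 ] [ 12.0683  13.9144 141.1755 201.2044  20.9087  77.5582]
45 1 0.12 [-135.      0.     91.55] [ 25.132   23.1456  85.146    0.      71.7084 -59.868 ] [ 12.0683  -0.9016 130.6689 -52.569    9.3552 -30.3224]
45 -1 0.0 [-45.     0.   -88.45] [ 25.132   28.821   94.3296  -0.      56.8493 120.132 ] [  12.0683   13.9144  141.1755  201.2044   20.9087 -102.4418]
45 -1 0.12 [-45.     0.   -88.45] [ 25.132   23.1456  85.146   -0.      71.7084 120.132 ] None
```

```bash
python3 - <<'E'
from h import *
for phi in (55,60,65,70,75):
  for sgn in (1,):
    o1,a1=orient(-5,phi+45,sgn); o2,a2=orient(1.55,phi,sgn)
    g1=np.array([.557,.274,.093]);g2=np.array([.510,.079,.102])
    for z in(.0,.12): print(phi,sgn,z,r.ik(list(g1+a1*.019+[0,0,z]),list(o1)),r.ik(list(g2+a2*.019+[0,0,z]),list(o2)))
E
```

```text
55 1 0.0 [ 22.7656  32.8715  87.4862   4.985   68.5842 -64.4186] None
55 1 0.12 [ 22.7656  27.6438  78.4334   4.6768  82.8147 -63.1806] [ 10.7543   0.2244 123.1949 -13.8588  22.5215 -69.6006]
60 1 0.0 [ 21.7255  35.1139  84.1009   6.9425  74.3541 -65.945 ] [ 10.1603  11.8303 129.9711 -26.9813   9.4967 -55.8663]
60 1 0.12 [ 21.7255  30.0426  75.1676   6.6872  88.2608 -64.268 ] [ 10.1603   1.4003 119.4857  -8.6956  29.6785 -74.9602]
65 1 0.0 [ 20.7768  37.4692  80.7586   8.6856  80.0322 -67.1064] [  9.6123  12.3518 126.2363 -11.7216  16.9632 -71.4596]
65 1 0.12 [ 20.7768  32.5129  71.9838   8.5706  93.6094 -65.0481] [  9.6123   2.8918 115.8076  -5.6981  36.6538 -78.1077]
70 1 0.0 [ 19.9156  39.9157  77.474   10.2863  85.6058 -67.9658] [  9.1106  13.3064 122.5203  -6.239   24.4616 -77.2077]
70 1 0.12 [ 19.9156  35.0345  68.8998  10.3805  98.8447 -65.5558] [  9.1106   4.6439 112.1693  -3.7547  43.4085 -80.161 ]
75 1 0.0 [ 19.138   42.4329  74.2627  11.8004  91.0647 -68.5673] [  8.6538  14.6174 118.8323  -3.4914  31.7079 -80.1647]
75 1 0.12 [ 19.138   37.5881  65.9354  12.1624 103.9524 -65.815 ] [  8.6538   6.6113 108.5794  -2.3966  49.9439 -81.5931]
```

View pics/t9.png

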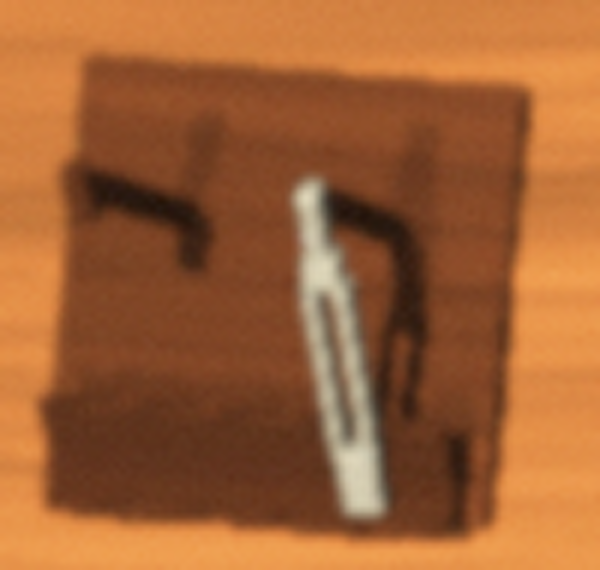

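```bash
python3 - <<'E'
from h import *
r.grip(.5)
o1,a1=orient(-5,110,1)
g=np.array([.561,.2735,.097])   # ~102 from foot
p0=read_state()["tool_pos"]
r.goto(list(g+a1*.019-a1*.12),list(o1)); st()
c=snap("wrist","w9");snap("scene","s9")
u=np.array([np.cos(np.radians(-5))*.7071,np.sin(np.radians(-5))*.7071,.7071])
print(proj(c,[g-u*.102,g-u*.05,g,g+u*.048]).tolist())
E
```

```text
t 61.6 tcp [0.5957 0.2697 0.1926] rot [-70.0642   0.0214  84.9246] F [ 0.4564 -0.0019 -0.5971] op 0.502
[[323.4711001616446, 178.6098546837731], [323.7745821345787, 207.03314963417893], [324.1453050872746, 241.85202448022704], [324.6065294620472, 285.32248811461596]]
```

View pics/w9.png

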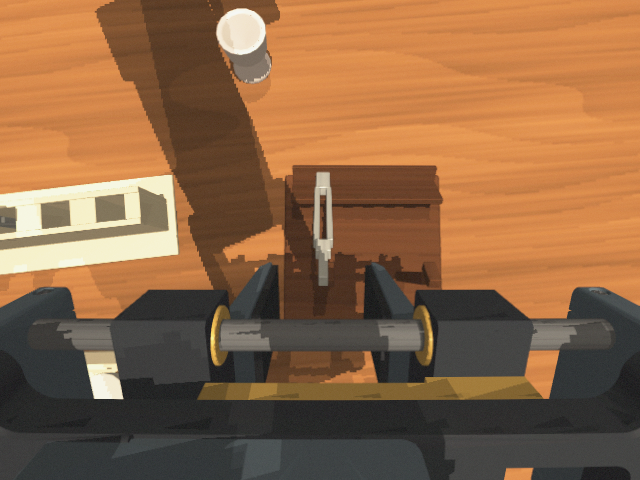

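View pics/s9.png

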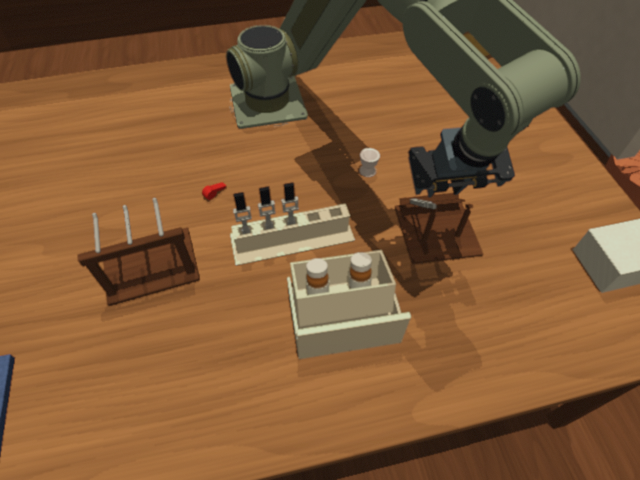

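```bash
python3 - <<'E'
from h import *
o1,a1=orient(-5,110,1)
g=np.array([.561,.2735,.097]); T=g+a1*.019
r.move_straight(list(T),velocity=.08); st()
r.grip(0,f_grip=40); st()
r.move_straight(list(T+[0,0,.03]),velocity=.06); st()
r.move_straight(list(T+[0,0,.13]),velocity=.12); st()
c=snap("wrist","w10");s=snap("scene","s10");crop(s,"s10z",360,80,160,130,5)
E
```

```text
t 63.4 tcp [0.555  0.2742 0.0796] rot [-70.0569  -0.0281  84.9938] F [0.4795 0.4329 0.3461] op 0.499
t 64.0 tcp [0.5546 0.2749 0.0792] rot [-70.0199  -0.0845  84.9887] F [ 0.6219  3.2007 -0.1364] op 0.174
t 64.6 tcp [0.5545 0.2737 0.1094] rot [-70.0154   0.021   84.9953] F [-0.937  -0.4503 -1.0696] op 0.170
t 65.6 tcp [0.5541 0.2739 0.2082] rot [-69.9103   0.0496  85.0019] F [-0.0992 -0.464  -1.0435] op 0.171
```

View pics/w10.png

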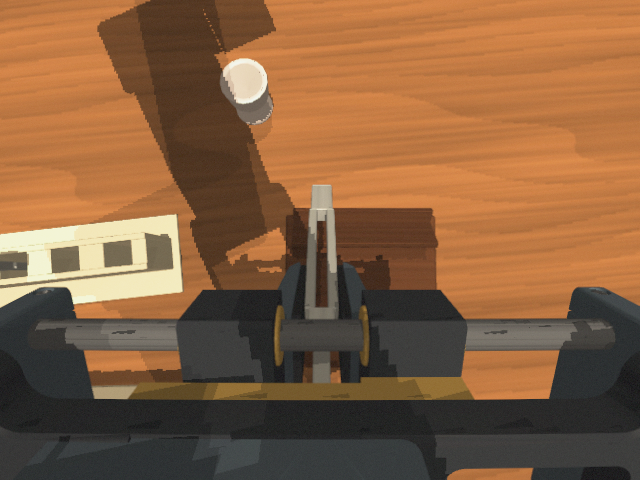

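View pics/s10z.png

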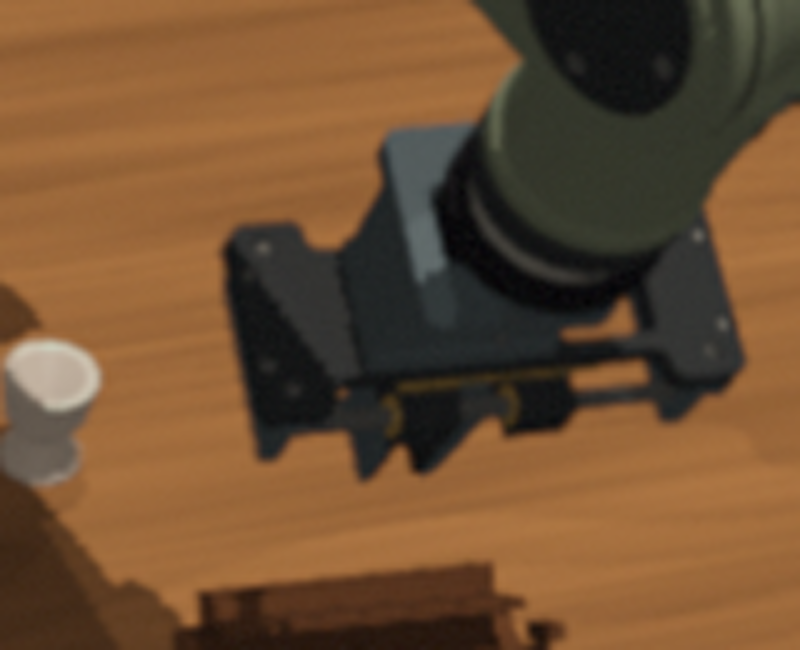

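```bash
python3 - <<'E'
from h import *
c=imaging.camera("wrist");o1,a1=orient(-5,110,1)
u=np.array([np.cos(np.radians(-5))*.7071,np.sin(np.radians(-5))*.7071,.7071])
t=read_state()["tool_pos"]; g=t-a1*.019
nrm=np.cross(u,[np.sin(np.radians(5)),np.cos(np.radians(5)),0])
for s in (-1,1): print(proj(c,[g-u*k+s*nrm*.005 for k in(.095,.102,.109)]).round(1).tolist())
p=read_state()["tool_pos"]
r.move_straight([p[0],p[1],.29],velocity=.15)
ce,yw=caddy(); w=well(ce,yw,4); print(w)
yd=np.degrees(yw); o2,a2=orient(yd,65,1); G=np.array([*w,.24])
try:
    r.move_straight(list(G+a2*.019),frame=list(o2),velocity=.1)
except r.MotionError as e: print(e)
st()
c=snap("wrist","w11");s=snap("scene","s11");crop(s,"s11z",270,100,150,140,4)
E
```

```text
[[323.6, 206.1], [323.6, 200.6], [323.6, 195.3]]
[[323.7, 194.1], [323.6, 188.7], [323.6, 183.5]]
caddy top [ 0.5125 -0.025 ] yaw 1.5074718844804476 size [np.float64(0.094943176755796), np.float64(0.28566977119808606)]
[0.5097 0.079 ]
t 68.7 tcp [0.5182 0.0794 0.223 ] rot [-115.0242   -0.0066   91.5205] F [-0.3618 -0.3191 -1.2601] op 0.174
```

View pics/w11.png

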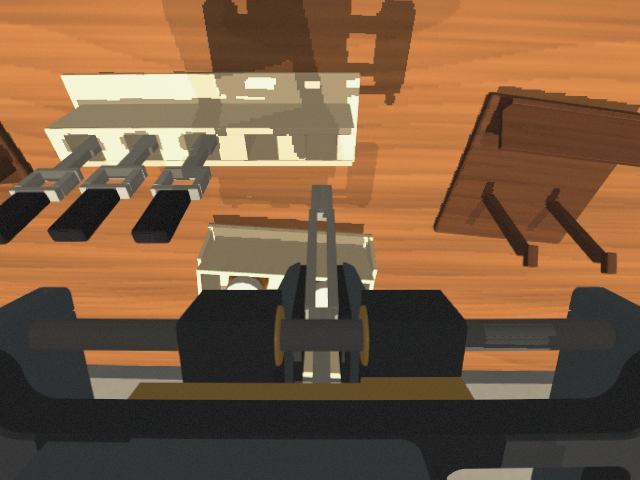

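View pics/s11z.png

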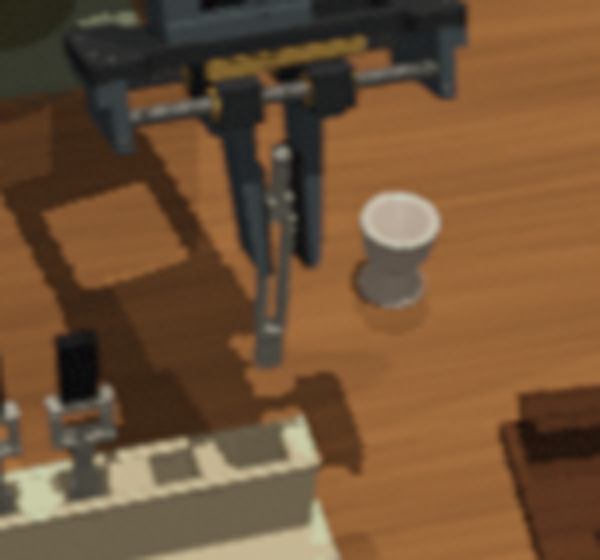

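```bash
python3 - <<'E'
from h import *
s=imaging.camera("scene")
for uv in ((336.9,190.5),(340.6,138.0)):
    o,d=ray(s,[uv]); d=d[0]
    print("x-plane .5097:",o+d*(.5097-o[0])/d[0])
print(proj(s,[[.5097,.079,.133],[.5097,.079,.283]]))
E
```

```text
x-plane .5097: [0.5097 0.0805 0.1386]
x-plane .5097: [0.5097 0.0811 0.2866]
[[336.1295 192.3507]
 [339.4167 139.6238]]
```

```bash
python3 - <<'E'
from h import *
w=np.array([.5097,.079]);o2,a2=orient(1.5075,65,1)
T=w+a2[:2]*.019
c=lower(T,[.155,.135,.120,.108,.102,.098,.095,.093]); st()
s=imaging.camera("scene");crop(s,"s12z",270,100,150,140,4)
E
```

```text
0.155 [0.518  0.0792 0.1555] [-0.3861 -0.0571 -0.1109]
0.135 [0.5181 0.0793 0.1353] [-0.6029 -0.3363 -0.4623]
0.12 [0.518  0.0793 0.1202] [-0.1114  0.4831 -1.0931]
0.108 [0.5179 0.0793 0.1082] [ 0.1112  0.187  -0.4717]
0.102 [0.5178 0.0792 0.1021] [-0.1066 -0.7962 -0.3666]
0.098 [0.5177 0.0792 0.098 ] [-0.1922  0.1583 -0.3782]
0.095 [0.5177 0.0792 0.0949] [-0.2606  0.0334 -0.1983]
0.093 [0.5177 0.0792 0.093 ] [-0.0168  0.3493 -0.2902]
t 73.2 tcp [0.5177 0.0792 0.093 ] rot [-114.9972    0.0002   91.5066] F [-0.0168  0.3493 -0.2902] op 0.174
```

View pics/s12z.png

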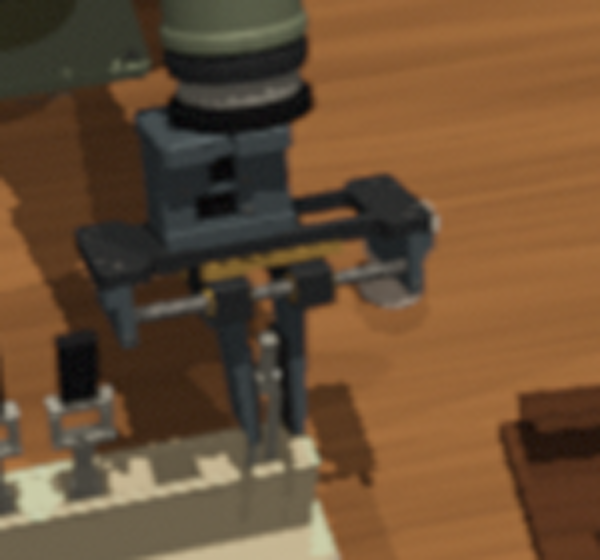

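```bash
python3 - <<'E'
from h import *
w=np.array([.5097,.079]);o2,a2=orient(1.5075,65,1)
T=w+a2[:2]*.019
for z in (.0915,.090,.0885,.087,.0855):
    r.move_straight([*T,z],velocity=.03); r.sleep(.1); F=fz(); print(z,F)
    if F[2]>3: break
r.grip(.33); r.sleep(.3); st()
r.move_straight(list(np.array([*T,z])-a2*.10),velocity=.1)   # back out along fingers
st()
r.move_straight([.42,.06,.32],velocity=.2)
o,_=orient(1.5,80,1)
r.set_joints([-71,18.3,89.6,0,72,-1]); st()
t=imaging.camera("top");crop(t,"t13",250,210,160,90,5);s=snap("scene","s13");crop(s,"s13z",210,150,160,120,5);caddy()
E
```

```text
0.0915 [ 0.1887 -0.6469  0.0314]
0.09 [-3.0762  0.5656  8.4028]
t 74.7 tcp [0.5177 0.0792 0.0899] rot [-114.9914    0.0014   91.5081] F [-0.0998 -0.068   0.0659] op 0.326
t 75.8 tcp [0.4752 0.078  0.18  ] rot [-114.9356    0.0084   91.5051] F [-0.0551 -0.8192 -0.1694] op 0.328
t 79.0 tcp [ 0.1991 -0.5399  0.2147] rot [-89.9817  -0.1268 -69.9165] F [0.234  0.1876 0.0884] op 0.331
caddy top [ 0.5124 -0.0249] yaw 1.456525943611252 size [np.float64(0.09196898679887446), np.float64(0.28570819650670415)]
```

View pics/s13.png

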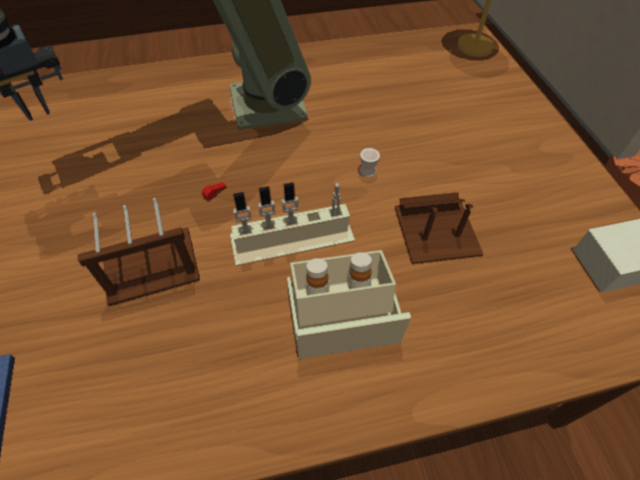

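View pics/s13z.png

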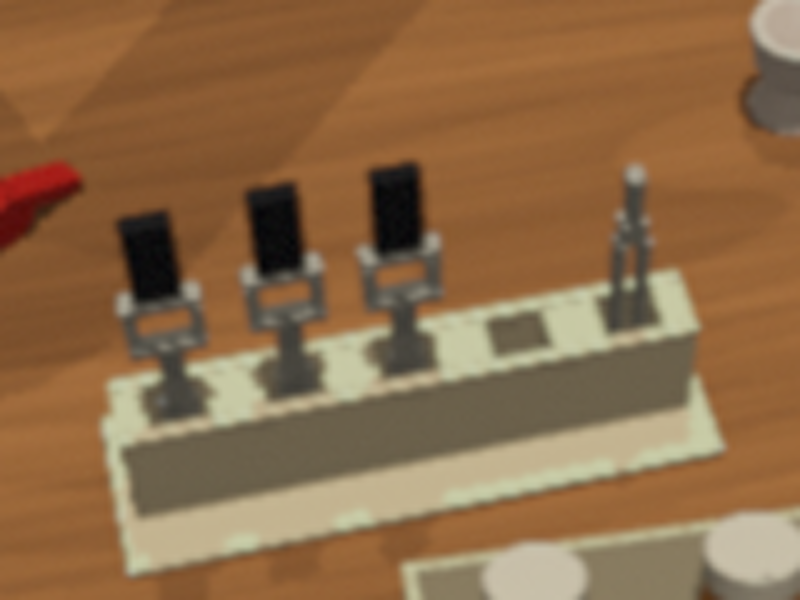

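View pics/t13.png

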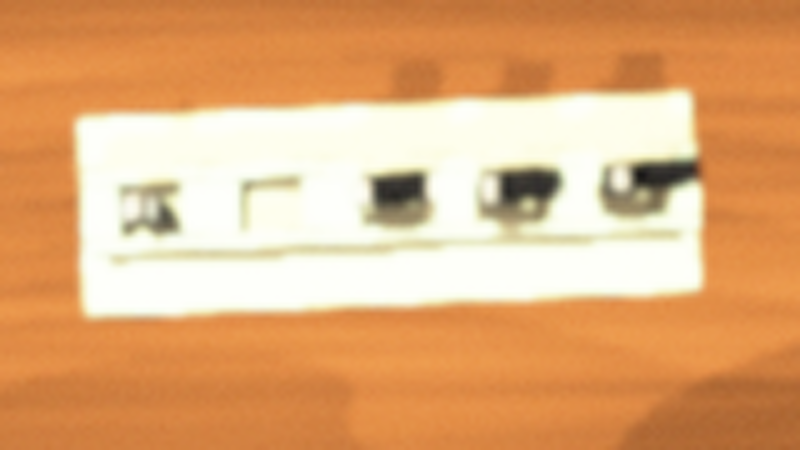

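```bash
python3 - <<'E'
from h import *
s=imaging.camera("scene")
for n,uv in (("tw",(337,184)),("s2",(289,183)),("s1",(264.5,187)),("s0",(238.7,193))):
    print(n,tipat(s,uv,.512))
hand_in(); print(read_state()["clock"])
E
```

```text
tw [0.512  0.0791 0.1619]
s2 [ 0.512  -0.0224  0.1892]
s1 [ 0.512  -0.0725  0.1893]
s0 [ 0.512  -0.1251  0.1844]
the job is handed in; nothing more can be done
the job is handed in; nothing more can be done
```

The job is handed in. The three spatulas stand blade down in wells 0, 1 and 2, and the tweezers stand tips up in well 4. The thermometer was not on the rest at this start.

**What went wrong and was fixed**
- The second spatula was knocked about 49° over in the grip on its first transfer. The likely cause is the empty first peg, because I moved across while the blade was still below the top of the peg. I straightened it against that peg and then placed it.
- Around then the caddy was found about 25 mm further along x. I measured it again before each later placement.
- The spatula already in well 2 was left leaning about 0.23 rad after that shift, so I set it upright again.

**Last checks**
- **Seating:** every tool met resistance at floor depth before release. For spatulas 0 and 2 this was within 1 mm of the expected depth. The second spatula touched about 9 mm early; I put that down to it having slipped in the grip when it was knocked.
- **Heights:** in the last picture all three spatula tops measured 0.184–0.189 m, against 0.187 m expected. The tweezers' tips measured 0.162 m against 0.155 m expected, and I took that difference as pixel error.
- **Scene:** the caddy is level. The egg cup, whistle, bin and pill bottles look unmoved, and the arm was parked clear at about 79 s.

No verdict is reported at hand-in, so I have no confirmation beyond these checks.

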